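Set out the cheese slate

ROBOT

A 6-joint arm with a two-finger parallel gripper is mounted at the origin on the work surface. World frame = base frame: x ahead of the robot, y to its left, z up, the work surface at z = 0. Lengths are in m, angles in rad, forces in N, time in s.
With the tool pointing down it reaches from about 0.225 to 0.875 m from the base axis. Payload 3.4 kg.
Tool frame: the origin (TCP) lies at the very end of the fingers, on their centre line; the grasp point (between the pads) lies 19 mm behind it; z points along the fingers, y is the direction in which the jaws open and shut (so a half turn about z gives the same grasp; the last joint's range is limited). The gripper opens to 85 mm and grips with 20 to 120 N. Pads are 22 mm wide; open, the fingers measure 114 mm over their backs; the gripper's body (76 mm by 85 mm) begins 54 mm behind the grasp point. The pads swing forward as they close: fully open they stand 13 mm farther back than shut.
Start: joints at [-1.311, 0.276, 1.505, -0, 1.361, -0.121], TCP at [0.214, -0.534, 0.231] pointing down, gripper open.
Joint ranges: [-2.89, 2.89], [-0.75, 2.08], [0.22, 2.7], [-1.18, 4.32], [0.11, 2.71], [-2.7, 2.7]. Speed limits (rad/s): [2.57, 2.57, 3.14, 3.14, 3.14, 3.14].

INTERFACE

Orientations are given as a unit quaternion [w, x, y, z].
In Python, from rig import get_state, get_image, calibration, sign_off gives the robot as it stands. The module is installed in compiled form; this text tells all that it offers.
- The arm moves only by the tool drive_tool, never from a script. Its argument "targets" is one flat list of numbers, 7 for each row, row after row: the turn, a rotation vector about the tool's x, y, z in degrees, then the shift along the tool's x, y, z in mm, then the opening, from 0 (shut) to 1 (fully open). In form: [wx, wy, wz, tx, ty, tz, fingers, wx, wy, wz, tx, ty, tz, fingers, ...]. A call has 1 to 12 rows; each row shifts and turns the commanded pose from where the row before left it, along the tool's axes as they then stand; what a row does not reach is not made up. A row lasts 1/8 s, in which the tool goes at most 62.5 mm and 10.7 degrees, less where a joint would pass 70% of its speed; a pose out of reach is approached as far as the arm can. A call is refused whole if a number of a shift passes 62.5 or a number of a turn 10.7, either way. A call with a gripper value outside its range is refused whole. The fingers move at their own pace and stop on an object; "grip_force" is the grip in N (left out, the last holds). Time passes only in rows, so rows that do not move let the fingers close. It gives the time, the measured TCP pose, the force and the opening at its end, in the units of the state.
- get_state(): the state, without advancing time (a new reading comes with each control period).
- get_image(name): name is "side" or "top"; returns the picture (420x560x3 uint8, red, green, blue); there is no depth.
- calibration(name): a dict with "mtx" (3x3 intrinsics, pixels), "world_to_cam" (4x4, takes a point from world to camera coordinates). Camera axes: x right, y down, z forward; pixel columns grow to the right and rows downward; lengths in m; the calibration is good to about 2 mm. A picture is of the moment at which its call begins. calibration takes no time and is no camera call.
- sign_off(): hands the job in, once; it reports no verdict.
The state is a dict: "clock": time; "qpos": joint angles; "qd": joint speeds; "effort": joint torques, N m; "position": TCP position; "ee_rot": TCP orientation; "contact_force": force on the tool from outside, world axes, zero at the start; "moment": the same for the moment, N m; "width": finger opening in m.
Only numpy, scipy, OpenCV 4.12 (cv2) and the standard library are available. Lean on these libraries where they do the work, as an engineer would, in place of code of your own. Each camera call takes 0.05 s, during which the arm holds its last target.

TASK

Lift the slicing stand's sprung hold-down arm until it stays up by itself, take out the cheese and lay it lengthwise in the long outline on the serving slate, and bring the arm back down shut. Stand every terracotta dip dish upright, one to an outline and lined up with it: the row next to the cheese must be full, and only dishes left over go in the other row. Leave the other kitchen things where they are.

Things in the scene. Friction and masses are not known exactly. Their poses are not given: they have to be found in the camera images.
- hold_arm (a joint): hinge angle of the steel hold-down arm of the slicing stand: 0 = shut, resting on the cheese (-0.06 when shut with nothing beneath), 1.6 = standing up against its stop. An over-centre spring pulls it shut below about 1.0 rad and pushes it open, where it then stays by itself, above; lifting the bar needs about 8 N at first
- clamp_bar (a point): middle of the round black handle bar, 14 mm thick and 110 mm long along this point's y, at the free end of the hold-down arm; the arm is 14 mm wide and joins the bar at its middle, so grip the bar 30 to 40 mm to one side. The bar is 186 mm from the hinge. When the arm is shut, x points level from the bar to the hinge and z up; the bar is then 105 mm above the counter. The frame turns with the arm
- stand_hinge (a point): centre of the hinge axis, 85 mm above the counter, on the fixed slicing stand (wooden base 240 x 120 x 20 mm with two steel cheeks at its far end); the hinge axis is y, parallel to the bar; with the arm shut the bar is at x = -185 mm, z = +20 mm in this frame, and it swings up and over towards +x
- cheese_rest (a point): centre of the spot on the stand, 42 mm above the counter, where the cheese is clamped at the start (the base's top is 22.5 mm below this point)
- cheese_mid (a point): centre of the yellow block of cheese, loose, 110 mm long (x) x 55 mm (y) x 45 mm tall (z), about 0.3 kg; its long side runs from bar to hinge, clamped under the arm's pad
- place_cheese (a point): centre, on the top surface, of the long single outline (63 x 118 mm, long along y) inlaid in the dark serving slate (270 mm in x, 300 mm in y, 12 mm thick, fixed to the counter); it lies 95 mm beyond row a
- place_a1 (a point): centre, on the slate's top surface, of outline 1 of 3 in the row next to the cheese outline; each is 56 mm (x) by 84 mm (y) and takes one dish lengthwise; outlines are 95 mm apart both ways
- place_a2 (a point): centre, on the slate's top surface, of outline 2 of 3 in the row next to the cheese outline; each is 56 mm (x) by 84 mm (y) and takes one dish lengthwise; outlines are 95 mm apart both ways
- place_a3 (a point): centre, on the slate's top surface, of outline 3 of 3 in the row next to the cheese outline; each is 56 mm (x) by 84 mm (y) and takes one dish lengthwise; outlines are 95 mm apart both ways
- place_b1 (a point): centre, on the slate's top surface, of outline 1 of 3 in the row farther from the cheese outline; each is 56 mm (x) by 84 mm (y) and takes one dish lengthwise; outlines are 95 mm apart both ways
- place_b2 (a point): centre, on the slate's top surface, of outline 2 of 3 in the row farther from the cheese outline; each is 56 mm (x) by 84 mm (y) and takes one dish lengthwise; outlines are 95 mm apart both ways
- place_b3 (a point): centre, on the slate's top surface, of outline 3 of 3 in the row farther from the cheese outline; each is 56 mm (x) by 84 mm (y) and takes one dish lengthwise; outlines are 95 mm apart both ways
- dish1_mid (a point): empty open oblong terracotta dip dish 48 mm wide (its own x) x 76 mm long (y) x 34 mm tall, walls 5 mm, loose, 0.15 kg; the point is its centre, 17 mm above its underside; grasp it across the 48 mm width, or, where neighbours crowd it, with shut fingers put inside (hollow 38 x 66 mm, 29 mm deep) and spread against its end walls. May be absent
- dish2_mid (a point): empty open oblong terracotta dip dish 48 mm wide (its own x) x 76 mm long (y) x 34 mm tall, walls 5 mm, loose, 0.15 kg; the point is its centre, 17 mm above its underside; grasp it across the 48 mm width, or, where neighbours crowd it, with shut fingers put inside (hollow 38 x 66 mm, 29 mm deep) and spread against its end walls. May be absent
- dish3_mid (a point): empty open oblong terracotta dip dish 48 mm wide (its own x) x 76 mm long (y) x 34 mm tall, walls 5 mm, loose, 0.15 kg; the point is its centre, 17 mm above its underside; grasp it across the 48 mm width, or, where neighbours crowd it, with shut fingers put inside (hollow 38 x 66 mm, 29 mm deep) and spread against its end walls. May be absent
- dish4_mid (a point): empty open oblong terracotta dip dish 48 mm wide (its own x) x 76 mm long (y) x 34 mm tall, walls 5 mm, loose, 0.15 kg; the point is its centre, 17 mm above its underside; grasp it across the 48 mm width, or, where neighbours crowd it, with shut fingers put inside (hollow 38 x 66 mm, 29 mm deep) and spread against its end walls. May be absent
- dish5_mid (a point): empty open oblong terracotta dip dish 48 mm wide (its own x) x 76 mm long (y) x 34 mm tall, walls 5 mm, loose, 0.15 kg; the point is its centre, 17 mm above its underside; grasp it across the 48 mm width, or, where neighbours crowd it, with shut fingers put inside (hollow 38 x 66 mm, 29 mm deep) and spread against its end walls. May be absent
- mug: white mug, 76 mm wide, loose, not part of the job; origin at its base
- spatula: spatula, 170 mm long, loose, not part of the job; origin on its length
- jam: jam jar, 90 mm tall, loose, not part of the job; origin at its base
- oil: green oil bottle, 220 mm tall, loose, not part of the job; origin at its base
- mill: wooden pepper mill, 175 mm tall, loose, not part of the job; origin at its base
- bowl: blue bowl, 100 mm wide, loose, not part of the job; origin at its base
- spice: spice jar, 70 mm tall, loose, not part of the job; origin at its base
There are look-alikes about, which are no part of the job. What is shaped like the part that bears dish1_mid but green is not meant.

How it is judged:
On the way, in this order (a step that is already met when the one before it is completed fails the run):
1. the hold-down arm stands open with the cheese still on the stand (value of joint hold_arm above 1.3 rad and distance between cheese_mid and cheese_rest below 0.04 m), for 0.3 s.
2. the cheese is taken out of the stand while the arm stands open (value of joint hold_arm above 1.2 rad and distance between cheese_mid and cheese_rest above 0.09 m), for 0.1 s.
At the end, for the whole second after the job is handed in: Arm shut (below 0.1 rad); cheese flat on the slate, within 15 mm and 0.2 rad of its outline; each dish upright on the slate, within 15 mm and 0.2 rad (long side along long side) of an outline of its own; the three outlines next to the cheese all taken, through one second (value of joint hold_arm below 0.1 rad and horizontal distance between cheese_mid and place_cheese below 0.015 m and z of cheese_mid in the frame of place_cheese below 0.034 m and angle between the x axis of cheese_mid and the y axis of place_cheese, either way round below 0.2 rad and (horizontal distance between dish1_mid and place_a1 below 0.015 m or horizontal distance between dish1_mid and place_a2 below 0.015 m or horizontal distance between dish1_mid and place_a3 below 0.015 m or horizontal distance between dish1_mid and place_b1 below 0.015 m or horizontal distance between dish1_mid and place_b2 below 0.015 m or horizontal distance between dish1_mid and place_b3 below 0.015 m) and z of each of dish1_mid, dish2_mid, dish3_mid, dish4_mid, dish5_mid in the frame of place_a1 below 0.026 m and angle between each of dish1_mid, dish2_mid, dish3_mid, dish4_mid, dish5_mid's own z axis and vertical below 0.15 rad and angle between the y axis of each of dish1_mid, dish2_mid, dish3_mid, dish4_mid, dish5_mid and the y axis of place_a1, either way round below 0.2 rad and (horizontal distance between dish2_mid and place_a1 below 0.015 m or horizontal distance between dish2_mid and place_a2 below 0.015 m or horizontal distance between dish2_mid and place_a3 below 0.015 m or horizontal distance between dish2_mid and place_b1 below 0.015 m or horizontal distance between dish2_mid and place_b2 below 0.015 m or horizontal distance between dish2_mid and place_b3 below 0.015 m) and (horizontal distance between dish3_mid and place_a1 below 0.015 m or horizontal distance between dish3_mid and place_a2 below 0.015 m or horizontal distance between dish3_mid and place_a3 below 0.015 m or horizontal distance between dish3_mid and place_b1 below 0.015 m or horizontal distance between dish3_mid and place_b2 below 0.015 m or horizontal distance between dish3_mid and place_b3 below 0.015 m) and (horizontal distance between dish4_mid and place_a1 below 0.015 m or horizontal distance between dish4_mid and place_a2 below 0.015 m or horizontal distance between dish4_mid and place_a3 below 0.015 m or horizontal distance between dish4_mid and place_b1 below 0.015 m or horizontal distance between dish4_mid and place_b2 below 0.015 m or horizontal distance between dish4_mid and place_b3 below 0.015 m) and (horizontal distance between dish5_mid and place_a1 below 0.015 m or horizontal distance between dish5_mid and place_a2 below 0.015 m or horizontal distance between dish5_mid and place_a3 below 0.015 m or horizontal distance between dish5_mid and place_b1 below 0.015 m or horizontal distance between dish5_mid and place_b2 below 0.015 m or horizontal distance between dish5_mid and place_b3 below 0.015 m) and horizontal distance between any of dish1_mid, dish2_mid, dish3_mid, dish4_mid, dish5_mid and place_a1 below 0.015 m and horizontal distance between any of dish1_mid, dish2_mid, dish3_mid, dish4_mid, dish5_mid and place_a2 below 0.015 m and horizontal distance between any of dish1_mid, dish2_mid, dish3_mid, dish4_mid, dish5_mid and place_a3 below 0.015 m); the robot touches nothing.
It fails at once if another kitchen thing is moved by more than 5 cm or knocked over (distance of any of mug, spatula, jam, oil, mill, bowl, spice from where it was at the start of the episode above 0.05 m or angle between any of mug, jam, oil, mill, bowl, spice's own z axis and vertical above 0.6 rad).
Of dish1, dish2, dish3, dish4, dish5 only 3 to 5 are there at a start; the rules pass over those that are not, and their reading is None.
At some moment in a run one of dish1, dish2, dish3, dish4, dish5 may be knocked a few centimetres aside while the robot is not near it.
Once in a run the grip may slacken for a moment while it holds something.
It also fails if it takes over 210 s, if anything falls off the work surface, if the arm or the gripper's body presses on something with over 40 N, if the wrist force passes 120 N, or if a joint passes its speed limit or range.

## Working session

There is one attempt and no reset: what is moved stays moved. The work goes in short steps, Python scripts to look and compute and a tool call to move; the robot and the scene stay as the last step left them, time stands still between calls to the robot, and variables do not carry over. Pictures are saved under pics/ and viewed, and the job is handed in when it is done.

Besides the shell and the picture viewer there is one more tool, called after "Emit:" as name(argument=value, ...) on one line, values as JSON. drive_tool: Moves the arm, as the interface text tells. Its arguments: {"type":"object","properties":{"targets":{"type":"array"},"grip_force":{"type":"number"}},"required":["targets"]}

```bash
mkdir -p pics; ls
python3 - <<'E'
from rig import *
import cv2
for n in("top","side"):
    im=get_image(n); cv2.imwrite(f"pics/{n}0.png",im[:,:,::-1])
    c=calibration(n); print(n,c)
print(get_state())
E
```

```text
pics
top {'mtx': array([[513.20114508,   0.        , 288.77234417],
       [  0.        , 513.20114508, 211.10193246],
       [  0.        ,   0.        ,   1.        ]]), 'world_to_cam': array([[-0.00259629, -0.99991271, -0.01295473, -0.03215546],
       [-0.99100218,  0.00430634, -0.13377643,  0.51887208],
       [ 0.13382054,  0.01249085, -0.99092686,  1.47995904],
       [ 0.        ,  0.        ,  0.        ,  1.        ]])}
side {'mtx': array([[535.53360749,   0.        , 267.45450615],
       [  0.        , 535.53360749, 211.73982812],
       [  0.        ,   0.        ,   1.        ]]), 'world_to_cam': array([[-0.9655859 , -0.25901019,  0.02361328,  0.50270796],
       [-0.1454286 ,  0.46241547, -0.87465562,  0.19875309],
       [ 0.21562557, -0.84798918, -0.48416935,  1.3596074 ],
       [ 0.        ,  0.        ,  0.        ,  1.        ]])}
{'clock': 0.1, 'qpos': array([-1.31097783e+00,  2.76503738e-01,  1.50597424e+00,  2.61328958e-06,
        1.36069459e+00, -1.20989495e-01]), 'qd': array([ 0.00033378,  0.00017097, -0.00388161, -0.00176912,  0.00056436,
       -0.00017884]), 'effort': array([ 9.48617635e-04, -4.17697620e+01, -2.46406388e+01, -1.36675594e-04,
        5.81974920e-03, -1.22672509e-05]), 'position': array([ 0.21359454, -0.53336673,  0.23055505]), 'ee_rot': array([-7.88145270e-04,  9.81927603e-01,  1.89255275e-01, -5.35159675e-05]), 'contact_force': array([ 0.94281998,  0.24824894, -0.62412172]), 'moment': array([-0.00129759,  0.03117551, -0.02084432]), 'width': 0.08544769687078962}
```

View pics/top0.png

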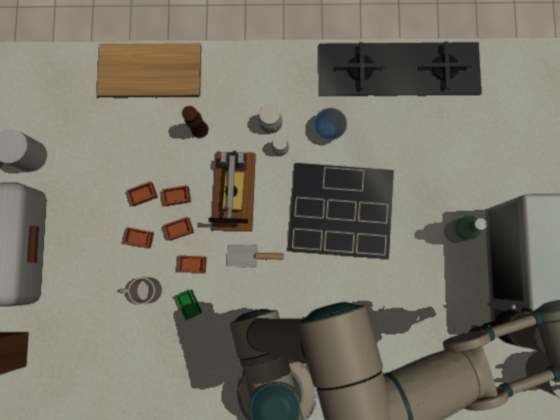

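View pics/side0.png

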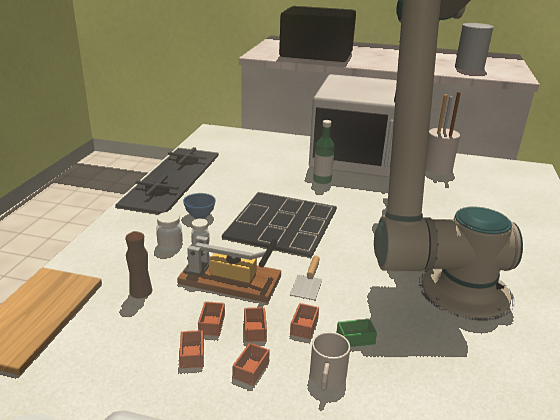

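```bash
cat > h.py <<'E'
from rig import *
import cv2, numpy as np
C={n:calibration(n) for n in("top","side")}
def ray(n,uv):
    c=C[n];T=c["world_to_cam"];R=T[:3,:3];t=T[:3,3]
    d=R.T@np.linalg.inv(c["mtx"])@np.array([uv[0],uv[1],1.]);return -R.T@t,d
def plane(n,uv,z):
    o,d=ray(n,uv);return (o+d*(z-o[2])/d[2])
def proj(n,p):
    c=C[n];q=c["mtx"]@(c["world_to_cam"]@np.append(p,1))[:3];return q[:2]/q[2]
def tri(a,b):
    o1,d1=ray("top",a);o2,d2=ray("side",b)
    A=np.stack([d1,-d2],1);s=np.linalg.lstsq(A,o2-o1,rcond=None)[0]
    p,q=o1+s[0]*d1,o2+s[1]*d2;return (p+q)/2,np.linalg.norm(p-q)
def snap(tag,crop=None,n="top",k=4):
    im=get_image(n);np.save(f"pics/{n}_{tag}.npy",im)
    v=im[:,:,::-1]
    if crop:
        x0,y0,x1,y1=crop;v=v[y0:y1,x0:x1];v=cv2.resize(v,None,fx=k,fy=k,interpolation=cv2.INTER_CUBIC)
    cv2.imwrite(f"pics/{n}_{tag}.png",v);return im
def rects(im,n,z,lo,hi,amin=60,roi=None):
    hsv=cv2.cvtColor(im,cv2.COLOR_RGB2HSV)
    m=cv2.inRange(hsv,np.array(lo),np.array(hi))
    if roi: mm=np.zeros_like(m);mm[roi[1]:roi[3],roi[0]:roi[2]]=255;m&=mm
    m=cv2.morphologyEx(m,cv2.MORPH_CLOSE,np.ones((5,5)))
    out=[]
    for c in cv2.findContours(m,cv2.RETR_EXTERNAL,cv2.CHAIN_APPROX_NONE)[0]:
        if cv2.contourArea(c)<amin: continue
        P=np.array([plane(n,p[0],z)[:2] for p in c],np.float32)*1000
        (cx,cy),(w,h),a=cv2.minAreaRect(P)
        if w<h: w,h,a=h,w,a+90
        b=cv2.boundingRect(c)
        out.append((b,[round(v,1) for v in(cx,cy,w,h,(a+90)%180-90)]))
    return out
E
python3 - <<'E'
from h import *
im=snap("a",(90,140,250,320))
for r in rects(im,"top",.034,(0,110,50),(14,255,255),roi=(100,160,215,300)): print(r)
print("cheese",rects(im,"top",.064,(20,120,100),(32,255,255),20,roi=(200,140,270,240)))
im2=im[140:270,200:420,::-1];cv2.imwrite("pics/b.png",cv2.resize(im2,None,fx=3.6,fy=3.6,interpolation=cv2.INTER_CUBIC))
s=snap("a",(170,210,370,400),"side")
E
```

```text
((178, 256, 28, 17), [364.3, 250.5, 79.3, 46.5, 89.8])
((123, 228, 30, 19), [443.3, 410.4, 83.1, 46.4, 79.6])
((164, 217, 29, 23), [469.3, 293.6, 78.8, 48.2, -71.6])
((162, 186, 28, 19), [568.5, 302.6, 79.8, 48.8, -80.7])
((127, 182, 30, 23), [574.4, 405.2, 79.5, 51.2, -69.7])
cheese [((232, 172, 13, 38), [576.4, 113.0, 109.4, 29.6, -2.7])]
```

View pics/top_a.png

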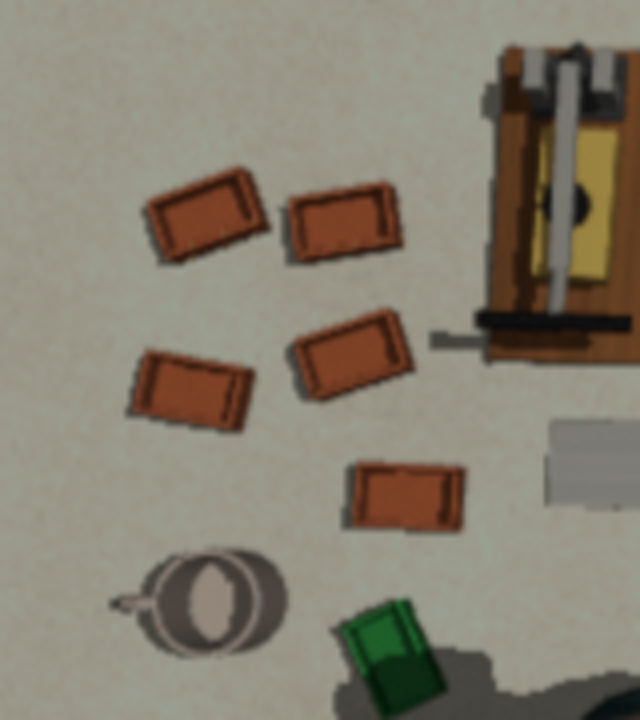

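View pics/b.png

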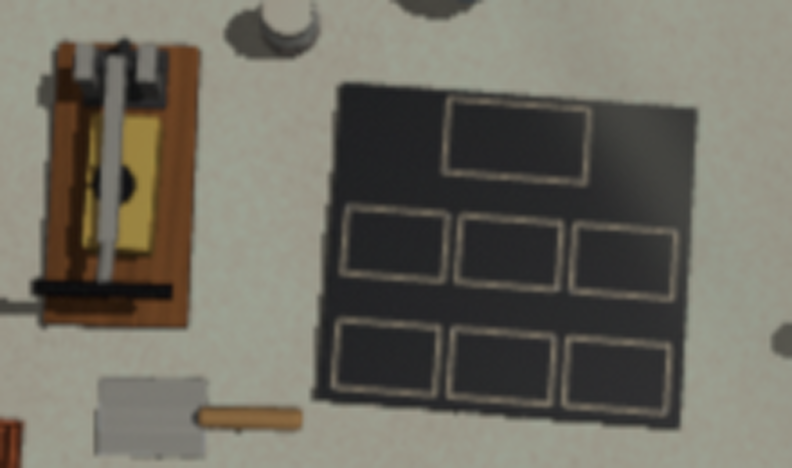

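View pics/side_a.png

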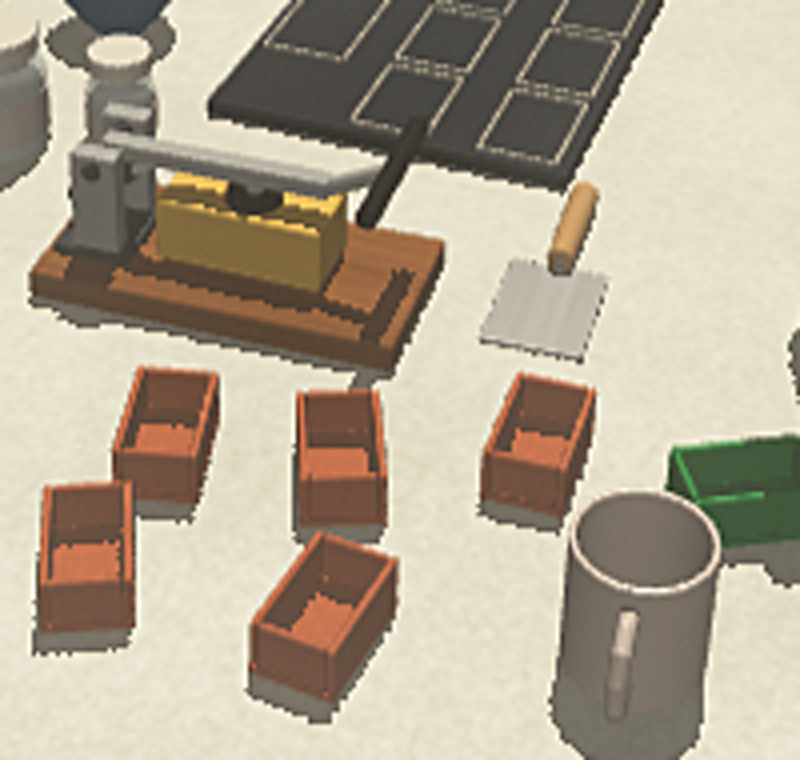

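Run:
```python
from h import *
im=np.load("pics/top_a.npy")
g=cv2.cvtColor(im,cv2.COLOR_RGB2GRAY)
roi=g[160:262,285:397]
k=8
up=cv2.resize(roi,None,fx=k,fy=k,interpolation=cv2.INTER_CUBIC)
th=cv2.adaptiveThreshold(up,255,cv2.ADAPTIVE_THRESH_MEAN_C,cv2.THRESH_BINARY,101,-8)
cs,hi=cv2.findContours(th,cv2.RETR_CCOMP,cv2.CHAIN_APPROX_NONE)
for c,h in zip(cs,hi[0]):
    if h[3]<0 or cv2.contourArea(c)<5000: continue
    P=np.array([plane("top",((p[0][0]+.5)/k-.5+285,(p[0][1]+.5)/k-.5+160),.012)[:2] for p in c],np.float32)*1000
    (cx,cy),(w,hh),a=cv2.minAreaRect(P)
    if w<hh:w,hh,a=hh,w,a+90
    print(cv2.boundingRect(c),np.round([cx,cy,w,hh,a],1))
p=plane("top",(209.2,219.7),.105);q=plane("top",(247.8,221.1),.105);print("bar",p,q,(p+q)/2,np.linalg.norm(p-q))
# base corners: crop coords /3.6
for u,v in((60,42),(200,46),(188,327),(42,323)):
    print("base",plane("top",(200+u/3.6,140+v/3.6),.02)*1000)
```

```text
(581, 600, 220, 153) [ 422.5 -276.9   80.2   51.4   85.4]
(325, 578, 219, 152) [ 430.4 -182.    79.7   51.5   85.1]
(70, 561, 218, 152) [438.2 -87.6  79.4  51.6  85. ]
(597, 346, 219, 150) [ 517.9 -284.9   80.4   50.8   85. ]
(341, 328, 219, 146) [ 525.3 -189.7   80.3   50.4   85.1]
(90, 309, 217, 146) [533.4 -95.4  79.8  50.4  85.4]
(6, 19, 871, 783) [ 524.5 -187.5  308.7  275.    85.4]
bar [0.48583043 0.18902249 0.105     ] [0.48142333 0.08031332 0.105     ] [0.48362688 0.13466791 0.105     ] 0.1087984640929678
base [703.59608071 184.47995291  20.        ]
base [699.44942744  66.39437784  20.        ]
base [462.12435256  74.85414974  20.        ]
base [465.90209388 195.5052959   20.        ]
```

```bash
cat >> h.py <<'E'
def pose():
    s=get_state();w,x,y,z=s["ee_rot"]
    from scipy.spatial.transform import Rotation as Ro
    return s,Ro.from_quat([x,y,z,w])
def plan(target,phi=None,grip=1,n=None,step=45):
    """rows to go from the present pose to TCP target (mm) with tool down, tool x at world angle phi (deg)"""
    from scipy.spatial.transform import Rotation as Ro
    s,R=pose();p=s["position"]*1000;X=R.as_matrix()
    f0=np.degrees(np.arctan2(X[1,0],X[0,0]))
    if phi is None: phi=f0
    d=(phi-f0+90)%180-90   # half-turn symmetric
    d_t=np.array(target,float)-p
    n=n or int(max(np.ceil(np.linalg.norm(d_t)/step),np.ceil(abs(d)/9.5),1))
    print("now",np.round(p,1),"phi",round(f0,1),"tilt z",np.round(X[:,2],3),"J6",round(s["qpos"][5],2),"n",n,"dphi",round(d,1))
    acc=np.zeros(3);f=f0
    # turn applied per row; shift along axes at the row's start
    for i in range(n):
        a=np.radians(f);ex=np.array([np.cos(a),np.sin(a),0]);ey=np.array([np.sin(a),-np.cos(a),0]);ez=np.array([0,0,-1])
        want=d_t*(i+1)/n-acc
        t=[round(float(want@e),1) for e in(ex,ey,ez)]
        acc=acc+t[0]*ex+t[1]*ey+t[2]*ez
        wz=round(-d/n,1);f-=wz
        print(f"0,0,{wz}, {t[0]},{t[1]},{t[2]}, {grip},")
    print("end err",np.round(np.append(d_t-acc,phi-f),1))
E
python3 - <<'E'
from h import *
plan((482,100,220),87.7,0.5,step=55)
E
```

```text
now [ 213.6 -533.5  230.8] phi 21.8 tilt z [-0.     0.001 -1.   ] J6 -0.12 n 13 dphi 65.9
0,0,-5.1, 37.3,-37.6,0.8, 0.5,
0,0,-5.1, 40.4,-34.1,0.9, 0.5,
0,0,-5.1, 43.4,-30.3,0.8, 0.5,
0,0,-5.1, 45.9,-26.4,0.8, 0.5,
0,0,-5.1, 48.0,-22.3,0.8, 0.5,
0,0,-5.1, 49.8,-17.8,0.9, 0.5,
0,0,-5.1, 51.2,-13.4,0.8, 0.5,
0,0,-5.1, 52.2,-8.7,0.8, 0.5,
0,0,-5.1, 52.8,-4.1,0.8, 0.5,
0,0,-5.1, 52.9,0.6,0.9, 0.5,
0,0,-5.1, 52.7,5.3,0.8, 0.5,
0,0,-5.1, 52.0,10.0,0.8, 0.5,
0,0,-5.1, 50.8,14.6,0.9, 0.5,
end err [-0.   0.   0.  -0.4]
```

Emit:
drive_tool(targets=[0,0,-5,37,-38,1,0.5,0,0,-5,40,-34,1,0.5,0,0,-5,43,-30,1,0.5,0,0,-5,46,-26,1,0.5,0,0,-5,48,-22,1,0.5,0,0,-5,50,-18,1,0.5,0,0,-5,51,-13,1,0.5,0,0,-5,52,-9,1,0.5,0,0,-5,53,-4,1,0.5,0,0,-5,53,1,1,0.5,0,0,-5,53,5,1,0.5,0,0,-5,52,10,1,0.5])

```text
clock: 1.7
position: [0.4673, 0.0497, 0.2193]
ee_rot: [0.0, 0.755, 0.656, 0.0]
contact_force: [0.7, -1.1, -0.4]
width: 0.0427
```

Run:
```python
from h import *
plan((482,100,150),87.7,0.5)
```

```text
now [467.3  49.7 219.3] phi 82.0 tilt z [ 0. -0. -1.] J6 0.1 n 2 dphi 5.7
0,0,-2.8, 25.9,3.8,34.6, 0.5,
0,0,-2.8, 25.8,5.0,34.7, 0.5,
end err [ 0.  -0.   0.   0.1]
```

Emit:
drive_tool(targets=[0,0,-2.8,26,4,35,0.5,0,0,-2.8,26,5,35,0.5,0,0,0,0,0,0,0.5])

```text
clock: 2.08
position: [0.4799, 0.0996, 0.1468]
ee_rot: [-0.002, 0.722, 0.692, -0.002]
contact_force: [-0.3, 0.1, 0.1]
width: 0.0429
```

Run:
```python
from h import *
plan((482.2,99.7,86),87.7,0.5,step=22)
im=snap("c",(200,140,300,240)); snap("c",(170,160,370,310),"side")
```

```text
now [479.9  99.6 146.8] phi 87.6 tilt z [-0.006 -0.    -1.   ] J6 0.11 n 3 dphi 0.1
0,0,-0.0, 0.0,0.8,20.3, 0.5,
0,0,-0.0, 0.1,0.7,20.2, 0.5,
0,0,-0.0, 0.0,0.8,20.3, 0.5,
end err [-0.   0.   0.   0.1]
```

View pics/side_c.png

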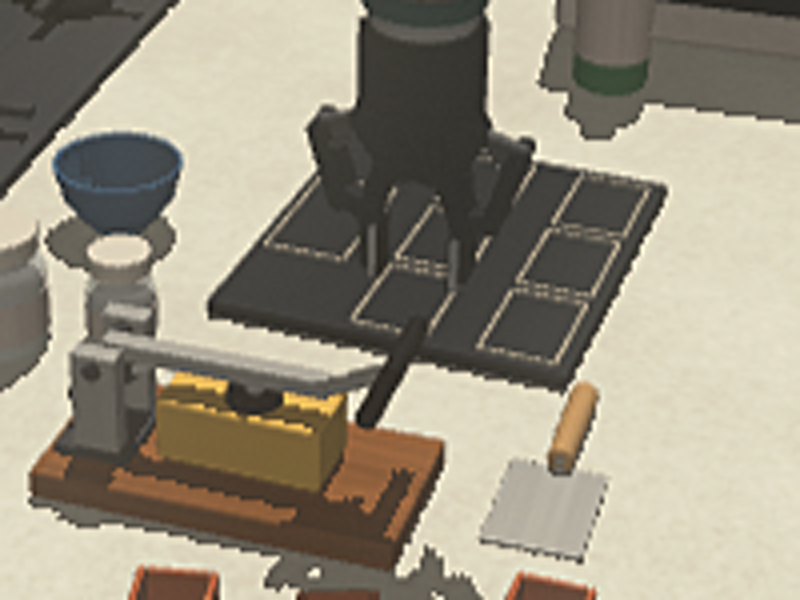

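Emit:
drive_tool(targets=[0,0,0,0,0.8,20,0.5,0,0,0,0,0.8,20,0.5,0,0,0,0,0.8,20,0.5,0,0,0,0,0,0,0,0,0,0,0,0,0,0,0,0,0,0,0,0,0,0,0,0,0,0,0,0], grip_force=45)

```text
clock: 3.05
position: [0.4839, 0.0976, 0.0906]
ee_rot: [0.001, 0.723, 0.691, -0.001]
contact_force: [-5.0, -3.1, 7.2]
width: 0.012
```

Run:
```python
from h import *
snap("d",(170,160,370,310),"side")
s,_=pose()
# arc: hinge
hx,hy,hz=668.5,127.1,85
p=s["position"]*1000; print(p)
```

```text
[483.91005113  97.64997667  90.54601992]
```

View pics/side_d.png

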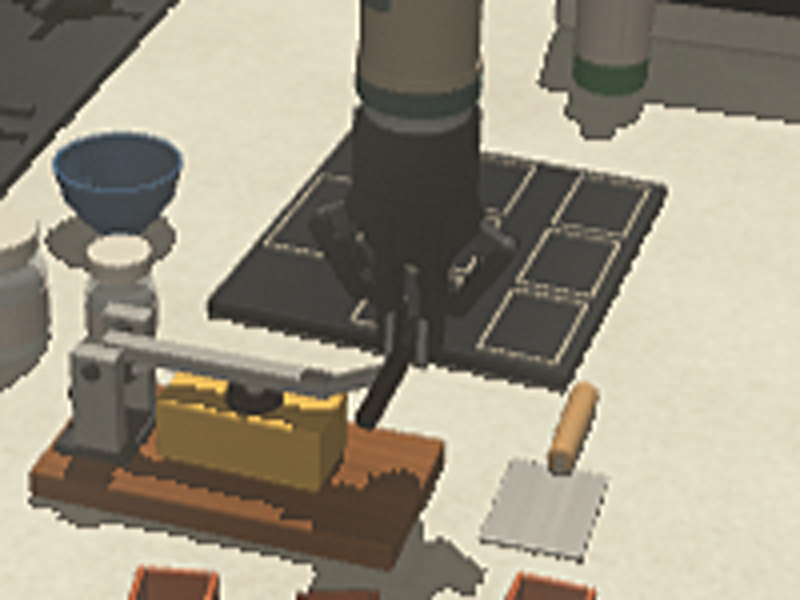

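Run:
```python
import numpy as np
t=np.arange(0,1.6,.125)
x=-185*np.cos(t)+20*np.sin(t);z=185*np.sin(t)+20*np.cos(t)
for a,b,c in zip(t[1:],np.diff(x),np.diff(z)):print(round(a,3),b.round(1),(-c).round(1))
```

```text
0.125 3.9 -22.9
0.25 6.8 -22.2
0.375 9.5 -21.2
0.5 12.1 -19.9
0.625 14.4 -18.2
0.75 16.6 -16.3
0.875 18.5 -14.1
1.0 20.1 -11.7
1.125 21.4 -9.1
1.25 22.4 -6.3
1.375 23.0 -3.5
1.5 23.2 -0.6
```

Emit:
drive_tool(targets=[0,0,0,0,4,-23,0,0,0,0,0,7,-22,0,0,0,0,0,9.5,-21,0,0,0,0,0,12,-20,0,0,0,0,0,14.5,-18,0,0,0,0,0,16.5,-16.5,0])

```text
clock: 3.85
position: [0.5404, 0.0955, 0.2095]
ee_rot: [-0.006, 0.723, 0.691, -0.006]
contact_force: [-13.6, -0.6, 4.1]
width: 0.0121
```

Run:
```python
from h import *
snap("e",(170,120,370,270),"side")
```

```text
(no output)
```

View pics/side_e.png

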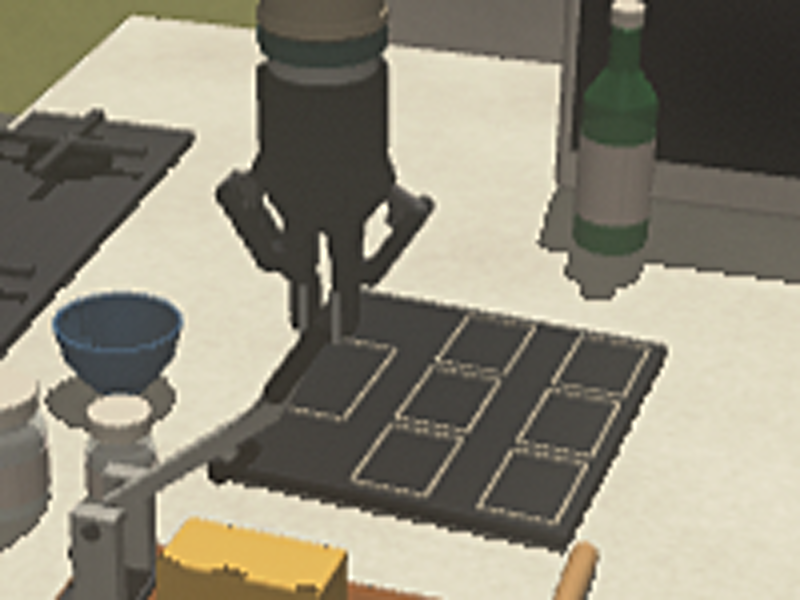

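Emit:
drive_tool(targets=[0,0,0,0,18.5,-14,0,0,0,0,0,20,-12,0,0,0,0,0,21.5,-9,0,0,0,0,0,22.5,-6,0,0,0,0,0,23,-3.5,0,0,0,0,0,15,0,0,0,0,0,0,0,0,0,0,0,0,0,0,0,0])

```text
clock: 4.9
position: [0.6714, 0.0908, 0.2582]
ee_rot: [0.003, 0.723, 0.691, 0.004]
contact_force: [1.7, 1.0, 8.2]
width: 0.012
```

Run:
```python
from h import *
snap("f",(150,100,350,250),"side")
```

```text
(no output)
```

View pics/side_f.png

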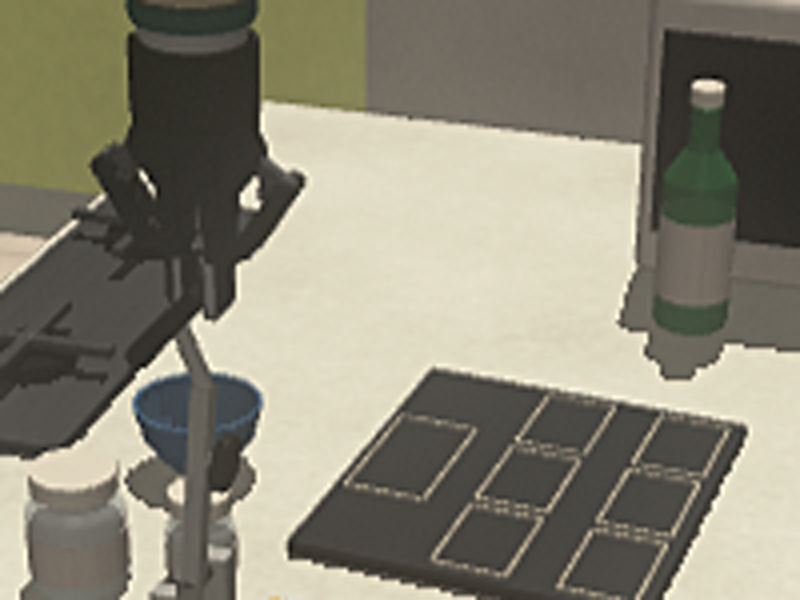

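Emit:
drive_tool(targets=[0,0,0,0,5,0,0.6,0,0,0,0,5,0,0.6,0,0,0,0,0,0,0.6,0,0,0,0,0,-15,0.6,0,0,0,0,0,-30,0.6,0,0,0,0,0,-30,0.6,0,0,0,0,-40,0,1,0,0,0,0,-50,0,1,0,0,0,0,-50,0,1,0,0,0,0,-50,0,1,0,0,0,0,-40,0,1])

```text
clock: 6.32
position: [0.446, 0.1001, 0.3306]
ee_rot: [0.0, 0.723, 0.691, 0.0]
contact_force: [0.7, 0.1, 0.8]
width: 0.0853
```

Run:
```python
from h import *
snap("g",(150,100,350,280),"side"); im=snap("g",(200,130,300,240))
print("cheese",rects(im,"top",.0645,(18,100,100),(34,255,255),20,roi=(200,140,270,240)))
```

```text
cheese [((225, 171, 20, 21), [604.5, 125.4, 57.3, 56.2, -3.8])]
```

View pics/top_g.png

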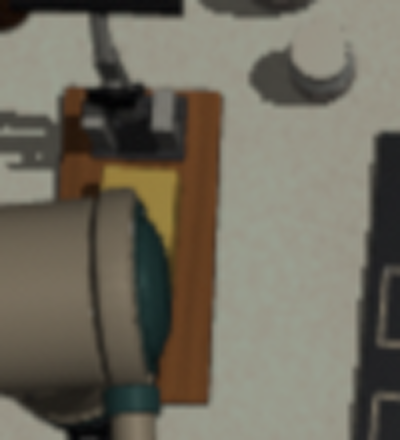

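View pics/side_g.png

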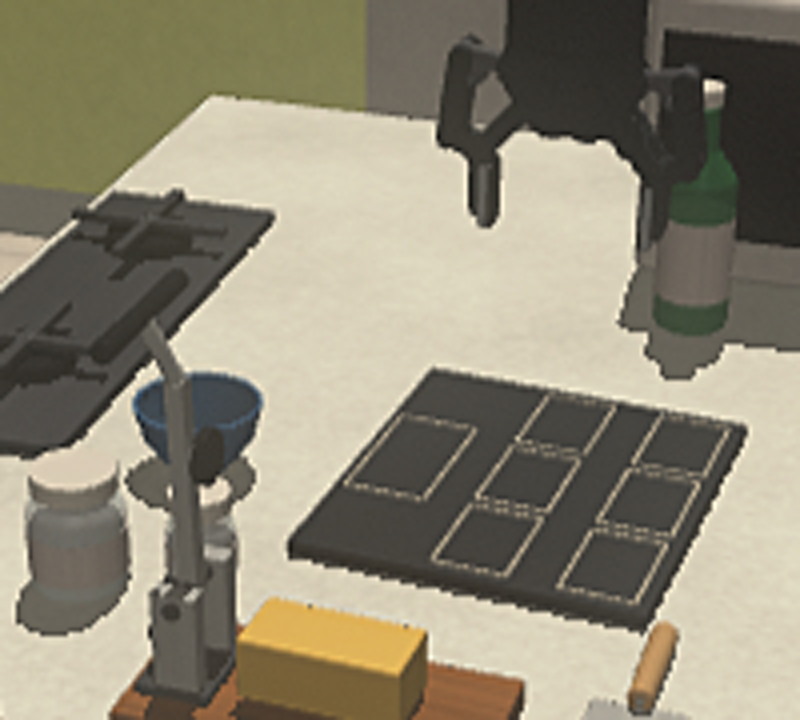

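Run:
```python
from h import *
plan((446,-120,300),177.7,1,step=45)
```

```text
now [444.  100.3 331.2] phi 87.5 tilt z [ 0.  0. -1.] J6 0.11 n 10 dphi -89.8
0,0,9.0, -22.0,1.2,3.1, 1,
0,0,9.0, -21.5,4.6,3.1, 1,
0,0,9.0, -20.6,7.9,3.2, 1,
0,0,9.0, -19.1,11.0,3.1, 1,
0,0,9.0, -17.1,13.9,3.1, 1,
0,0,9.0, -14.7,16.4,3.1, 1,
0,0,9.0, -12.0,18.5,3.2, 1,
0,0,9.0, -8.9,20.1,3.1, 1,
0,0,9.0, -5.7,21.3,3.1, 1,
0,0,9.0, -2.3,21.9,3.1, 1,
end err [  0.   -0.   -0.  180.2]
```

Good, the planner picks phi = −2.3.

Emit:
drive_tool(targets=[0,0,9,-22,1,3,1,0,0,9,-21.5,4.5,3,1,0,0,9,-20.5,8,3,1,0,0,9,-19,11,3,1,0,0,9,-17,14,3,1,0,0,9,-15,16.5,3,1,0,0,9,-12,18.5,3,1,0,0,9,-9,20,3,1,0,0,9,-6,21,3,1,0,0,9,-2.5,22,3,1])

```text
clock: 7.68
position: [0.45, -0.1213, 0.3]
ee_rot: [0.0, 1.0, -0.025, 0.001]
contact_force: [0.1, -0.0, 0.3]
width: 0.0853
```

Run:
```python
from h import *
im=snap("h",(200,130,300,240))
print("cheese",rects(im,"top",.0645,(18,80,80),(36,255,255),20,roi=(200,140,270,240)))
for r in rects(im,"top",.034,(0,110,50),(14,255,255),roi=(100,160,215,300)): print(r)
plan((576,127,130),-2.3,1)
```

```text
cheese [((223, 171, 22, 39), [577.5, 126.2, 110.5, 58.5, -4.2])]
((178, 255, 28, 18), [365.5, 250.5, 79.7, 46.4, 84.2])
((123, 228, 30, 19), [443.3, 410.4, 83.1, 46.4, 79.6])
((164, 217, 30, 23), [469.0, 293.0, 79.8, 49.2, -71.6])
((162, 186, 28, 19), [568.5, 302.6, 79.8, 48.8, -80.7])
((127, 182, 30, 23), [574.2, 405.1, 79.6, 51.2, -69.3])
now [ 450.  -124.   299.5] phi -3.2 tilt z [ 0.    -0.004 -1.   ] J6 1.21 n 8 dphi 0.9
0,0,-0.1, 14.0,-32.2,21.2, 1,
0,0,-0.1, 14.0,-32.2,21.2, 1,
0,0,-0.1, 14.1,-32.1,21.2, 1,
0,0,-0.1, 14.2,-32.1,21.2, 1,
0,0,-0.1, 14.2,-32.1,21.1, 1,
0,0,-0.1, 14.3,-32.1,21.2, 1,
0,0,-0.1, 14.3,-32.1,21.2, 1,
0,0,-0.1, 14.4,-32.0,21.2, 1,
end err [-0.  -0.  -0.   0.1]
```

View pics/top_h.png

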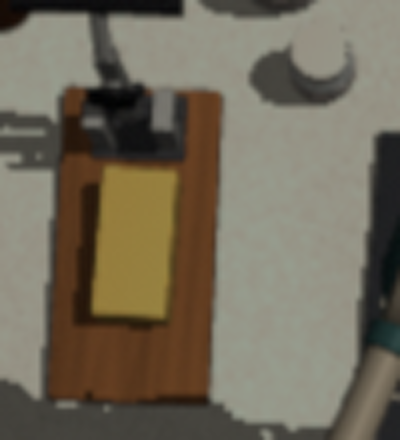

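Emit:
drive_tool(targets=[0,0,0.1,14,-32,21,1,0,0,0.1,14,-32,21,1,0,0,0.1,14,-32,21,1,0,0,0.1,14,-32,21,1,0,0,0.1,14,-32,21,1,0,0,0.1,14,-32,21,1,0,0,0.1,14,-32,21,1,0,0,0.1,14,-32,21,1,0,0,0,0,0,0,1])

```text
clock: 8.85
position: [0.5747, 0.1318, 0.1298]
ee_rot: [-0.0, 1.0, -0.028, -0.001]
contact_force: [-0.6, -0.2, 0.3]
width: 0.0853
```

Run:
```python
from h import *
plan((577,127,30),-4,1,step=30)
snap("i",(150,160,350,310),"side")
```

```text
now [574.7 131.8 129.8] phi -3.2 tilt z [-0.002  0.    -1.   ] J6 1.73 n 4 dphi -0.8
0,0,0.2, 0.6,1.2,24.9, 1,
0,0,0.2, 0.7,1.1,25.0, 1,
0,0,0.2, 0.6,1.2,24.9, 1,
0,0,0.2, 0.7,1.1,25.0, 1,
end err [-0. -0.  0. -0.]
```

View pics/side_i.png

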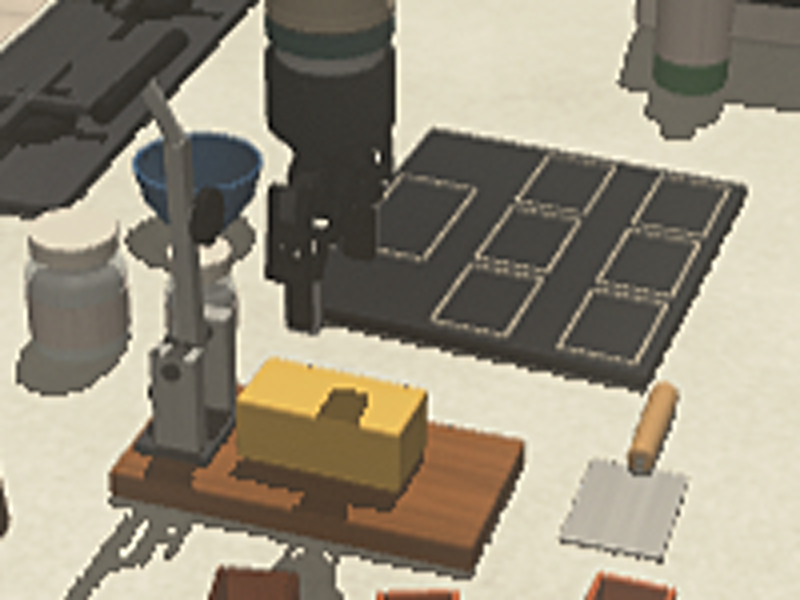

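Emit:
drive_tool(targets=[0,0,0.2,0.5,1,25,1,0,0,0.2,0.5,1,25,1,0,0,0.2,0.5,1,25,1,0,0,0.2,0.5,1,25,1,0,0,0,0,0,0,1])

```text
clock: 9.52
position: [0.575, 0.1245, 0.0307]
ee_rot: [0.0, 0.999, -0.037, -0.001]
contact_force: [0.2, 0.8, 0.6]
width: 0.0854
```

Emit:
drive_tool(targets=[0,0,0,0,0,0,0,0,0,0,0,0,0,0,0,0,0,0,0,0,0,0,0,0,0,0,0,0,0,0,0,0,0,-10,0,0,0,0,0,0,-20,0,0,0,0,0,0,-20,0,0,0,0,0,0,0,0], grip_force=60)

```text
clock: 10.52
position: [0.577, 0.1257, 0.0827]
ee_rot: [-0.0, 0.999, -0.036, 0.002]
contact_force: [0.1, -0.8, -3.8]
width: 0.0543
```

Run:
```python
from h import *
plan((577,60,130),-4,0,step=30)
snap("j",(150,160,350,310),"side")
```

```text
now [577.  125.7  82.7] phi -4.2 tilt z [ 0.003  0.    -1.   ] J6 1.74 n 3 dphi 0.2
0,0,-0.1, 1.6,21.8,-15.8, 0,
0,0,-0.1, 1.5,21.9,-15.7, 0,
0,0,-0.1, 1.6,21.8,-15.8, 0,
end err [-0.  -0.  -0.  -0.1]
```

View pics/side_j.png

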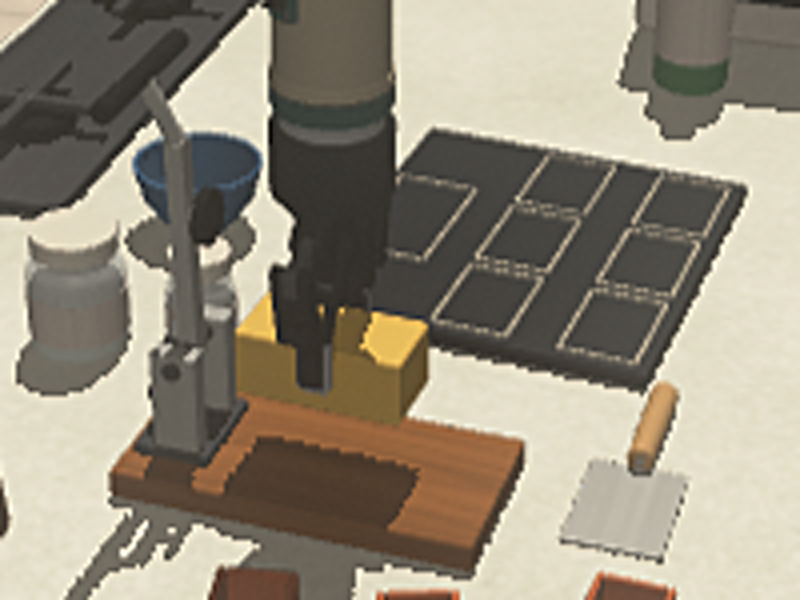

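Emit:
drive_tool(targets=[0,0,0,1.5,22,-16,0,0,0,0,1.5,22,-16,0,0,0,0,1.5,22,-16,0,0,0,0,0,0,0,0])

```text
clock: 11.08
position: [0.5759, 0.0582, 0.1293]
ee_rot: [0.0, 0.999, -0.037, 0.0]
contact_force: [1.2, 0.6, -3.7]
width: 0.0538
```

Run:
```python
from h import *
print(plane("top",(330,122),.05)*1000, plane("top",(280,144),.07)*1000)
plan((620,-198,110),85.25,0,step=32)
```

```text
[ 784.80361216 -158.04411979   50.        ] [712.77591533  -9.17335556  70.        ]
now [575.9  58.2 129.3] phi -4.3 tilt z [ 0.001 -0.001 -1.   ] J6 1.63 n 10 dphi 89.5
0,0,-9.0, 6.3,25.2,1.9, 0,
0,0,-9.0, 2.3,25.9,2.0, 0,
0,0,-9.0, -1.8,25.9,1.9, 0,
0,0,-9.0, -5.8,25.4,1.9, 0,
0,0,-9.0, -9.7,24.1,2.0, 0,
0,0,-9.0, -13.4,22.3,1.9, 0,
0,0,-9.0, -16.7,19.9,1.9, 0,
0,0,-9.0, -19.6,17.1,2.0, 0,
0,0,-9.0, -22.0,13.8,1.9, 0,
0,0,-9.0, -23.9,10.2,1.9, 0,
end err [-0.  -0.  -0.  -0.5]
```

Emit:
drive_tool(targets=[0,0,-9,6.5,25,2,0,0,0,-9,2.5,26,2,0,0,0,-9,-2,26,2,0,0,0,-9,-6,25.5,2,0,0,0,-9,-9.5,24,2,0,0,0,-9,-13.5,22.5,2,0,0,0,-9,-16.5,20,2,0,0,0,-9,-19.5,17,2,0,0,0,-9,-22,14,2,0,0,0,-9,-24,10,2,0,0,0,0,0,0,0,0])

```text
clock: 12.45
position: [0.6204, -0.1975, 0.1071]
ee_rot: [-0.001, 0.733, 0.68, -0.001]
contact_force: [0.6, -0.0, -4.5]
width: 0.0541
```

Run:
```python
from h import *
plan((620,-198,45),85.25,0,step=25)
snap("k",(200,130,370,260),"side")
```

```text
now [ 620.4 -197.5  107.1] phi 85.7 tilt z [-0.002  0.001 -1.   ] J6 -0.34 n 3 dphi -0.5
0,0,0.2, -0.2,-0.1,20.7, 0,
0,0,0.2, -0.2,-0.1,20.7, 0,
0,0,0.2, -0.1,-0.1,20.7, 0,
end err [-0.  -0.  -0.   0.1]
```

View pics/side_k.png

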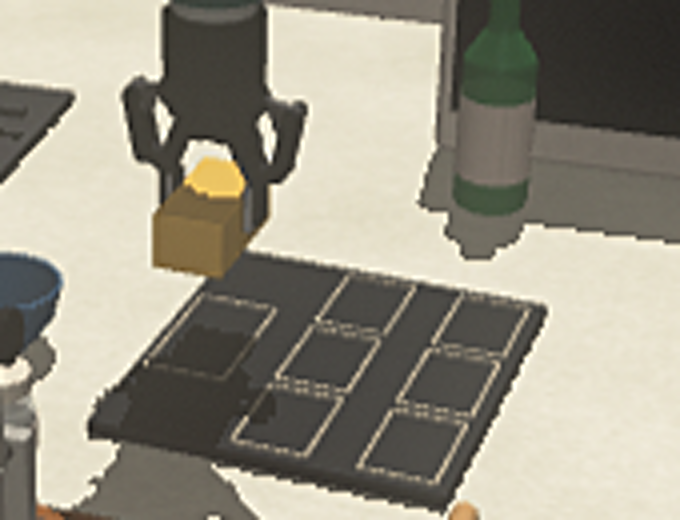

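Emit:
drive_tool(targets=[0,0,0.2,-0.2,0,21,0,0,0,0.2,-0.2,0,21,0,0,0,0,0,0,20,0,0,0,0,0,0,10,0,0,0,0,0,0,6,0,0,0,0,0,0,3,0,0,0,0,0,0,2,0,0,0,0,0,0,0,0])

```text
clock: 13.5
position: [0.6209, -0.1973, 0.0267]
ee_rot: [0.0, 0.735, 0.678, 0.0]
contact_force: [-0.3, 0.1, -3.6]
width: 0.0543
```

Run:
```python
from h import *
print(get_state()["position"],get_state()["contact_force"])
snap("l",(200,130,370,260),"side")
```

```text
[ 0.62090949 -0.19728436  0.02667811] [-0.3076505   0.12068053 -3.56806845]
```

View pics/side_l.png

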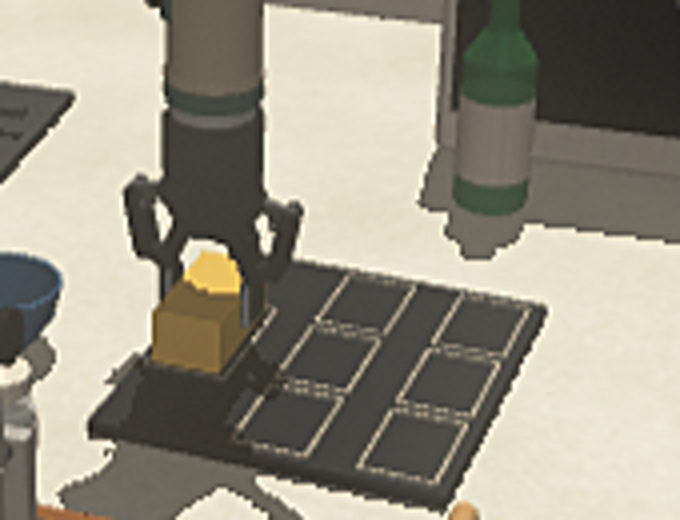

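Still carried, 4 mm up; finish lowering, release, and back off.

Emit:
drive_tool(targets=[0,0,0,0,0,2,0,0,0,0,0,0,2,0,0,0,0,0,0,1,0,0,0,0,0,0,0,0])

```text
clock: 14.05
position: [0.6212, -0.1975, 0.0253]
ee_rot: [0.001, 0.735, 0.678, 0.0]
contact_force: [-3.5, 1.0, 16.5]
width: 0.0538
```

Emit:
drive_tool(targets=[0,0,0,0,0,0,0.8,0,0,0,0,0,0,0.8,0,0,0,0,0,0,0.8,0,0,0,0,0,-20,0.8,0,0,0,0,0,-40,0.8,0,0,0,0,0,-50,0.8,0,0,0,0,0,-50,0.6,0,0,0,0,0,-50,0.6,0,0,0,0,0,-40,0.6])

```text
clock: 15.18
position: [0.621, -0.1973, 0.2734]
ee_rot: [0.001, 0.735, 0.678, 0.0]
contact_force: [0.8, 0.3, -0.4]
width: 0.051
```

Run:
```python
from h import *
# open bar position target at theta~1.6, offset -35
import numpy as np
h=np.array([668.5,127.1]);ex=np.array([.9992,-.041]);ey=np.array([.041,.9992])
q=h+ex*25-ey*35
print(q)
plan((q[0],q[1],305),87.7,.6)
```

```text
[692.045  91.103]
now [ 621.  -197.3  273.4] phi 85.4 tilt z [ 0.002 -0.001 -1.   ] J6 -0.33 n 7 dphi 2.3
0,0,-0.3, 41.9,6.8,-4.5, 0.6,
0,0,-0.3, 41.8,7.1,-4.5, 0.6,
0,0,-0.3, 41.8,7.2,-4.5, 0.6,
0,0,-0.3, 41.8,7.5,-4.5, 0.6,
0,0,-0.3, 41.7,7.7,-4.5, 0.6,
0,0,-0.3, 41.7,7.9,-4.6, 0.6,
0,0,-0.3, 41.6,8.1,-4.5, 0.6,
end err [ 0.   0.  -0.   0.2]
```

Emit:
drive_tool(targets=[0,0,0,0,0,-38,0.6,0,0,-0.3,42,7,0,0.6,0,0,-0.3,42,7,0,0.6,0,0,-0.3,42,7,0,0.6,0,0,-0.3,42,7.5,0,0.6,0,0,-0.3,42,7.5,0,0.6,0,0,-0.3,42,8,0,0.6,0,0,-0.3,42,8,0,0.6,0,0,0,0,0,0,0.6])

```text
clock: 16.3
position: [0.6918, 0.0963, 0.3082]
ee_rot: [-0.001, 0.721, 0.693, 0.0]
contact_force: [-0.2, -0.2, 0.3]
width: 0.0516
```

Run:
```python
from h import *
im=snap("m",(280,150,400,270))
print("cheese",rects(im,"top",.057,(18,60,60),(36,255,255),20,roi=(285,150,397,240)))
snap("m",(130,100,330,250),"side")
plan((692,91,250),87.7,.6,step=20)
```

```text
cheese [((324, 165, 40, 22), [619.8, -194.0, 114.5, 58.2, 85.8])]
now [691.4  92.9 308.6] phi 87.6 tilt z [-0.001 -0.001 -1.   ] J6 0.08 n 3 dphi 0.1
0,0,-0.0, -0.6,0.2,19.5, 0.6,
0,0,-0.0, -0.7,0.3,19.6, 0.6,
0,0,-0.0, -0.6,0.2,19.5, 0.6,
end err [-0.   0.  -0.   0.1]
```

View pics/side_m.png

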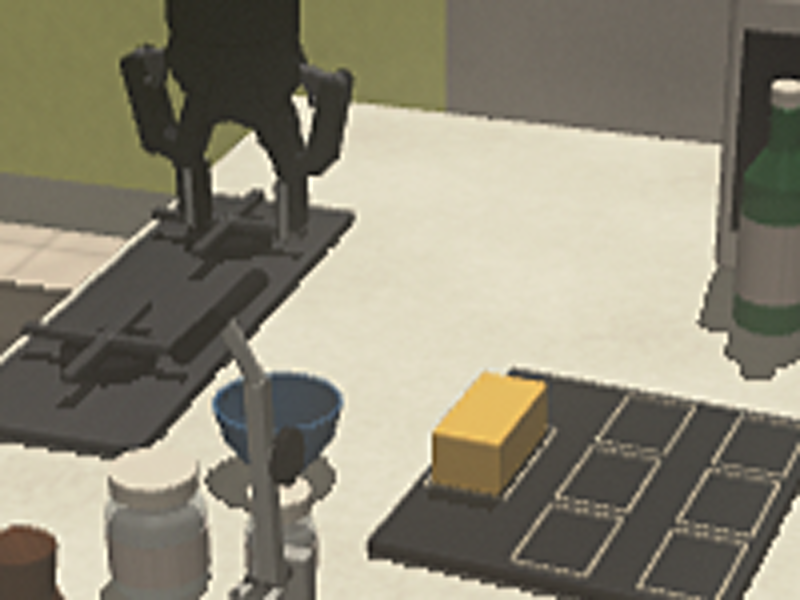

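View pics/top_m.png

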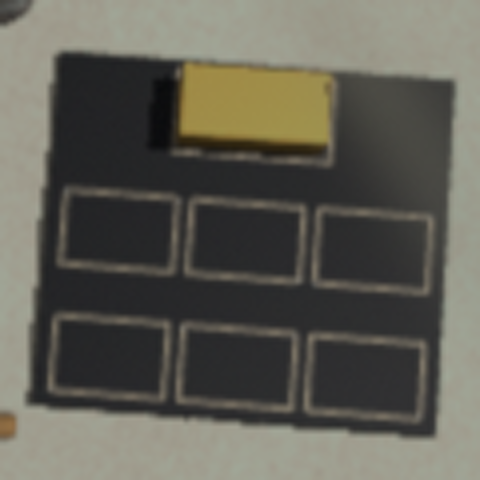

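Emit:
drive_tool(targets=[0,0,0,-0.6,1,19,0.6,0,0,0,-0.6,1,19,0.6,0,0,0,0,0,19,0.6,0,0,0,0,0,0,0,0,0,0,0,0,0,0,0,0,0,0,0,0,0,0,0,0,0,0,0,0], grip_force=45)

```text
clock: 17.27
position: [0.6941, 0.0907, 0.2534]
ee_rot: [0.001, 0.722, 0.691, 0.0]
contact_force: [0.1, -2.9, 1.4]
width: 0.0122
```

Run:
```python
from h import *
snap("n",(130,100,330,250),"side")
plan((692,91,250),87.7,.6,step=20)
```

```text
now [694.1  90.7 253.4] phi 87.5 tilt z [ 0.002 -0.002 -1.   ] J6 0.08 n 1 dphi 0.2
0,0,-0.2, 0.2,-2.1,3.4, 0.6,
end err [0. 0. 0. 0.]
```

View pics/side_n.png

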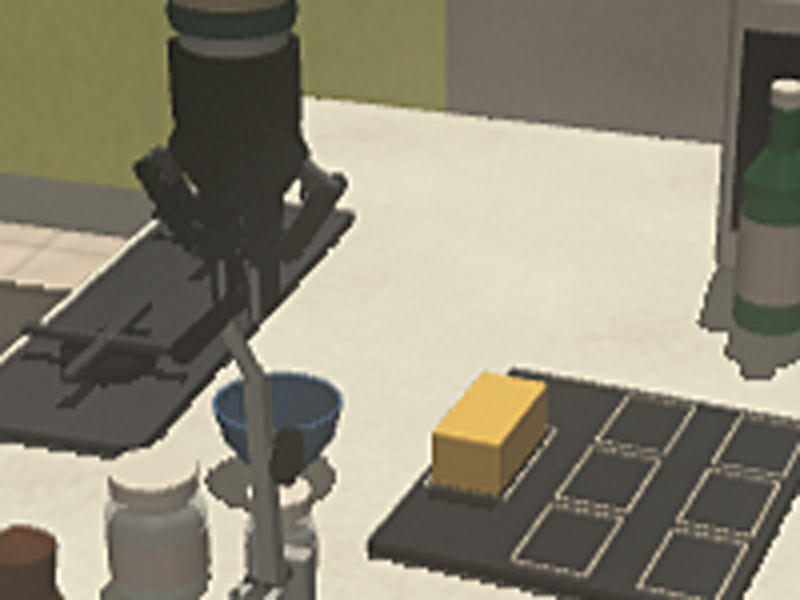

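Emit:
drive_tool(targets=[0,0,0,0,-18,-1,0,0,0,0,0,-23,0.5,0,0,0,0,0,-23,3.5,0,0,0,0,0,-22.5,6,0,0,0,0,0,-21.5,9,0,0,0,0,0,-20,12,0,0,0,0,0,-18.5,14,0])

```text
clock: 18.2
position: [0.5475, 0.0967, 0.2096]
ee_rot: [0.003, 0.722, 0.692, 0.001]
contact_force: [1.6, -4.6, 0.6]
width: 0.0121
```

Emit:
drive_tool(targets=[0,0,0,0,-16.5,16.5,0,0,0,0,0,-14.5,18,0,0,0,0,0,-12,20,0,0,0,0,0,-9.5,21,0,0,0,0,0,-7,22,0,0,0,0,0,-4,23,0,0,0,0,0,-1,8,0,0,0,0,0,0,0,0])

```text
clock: 19.2
position: [0.4832, 0.0998, 0.0792]
ee_rot: [0.001, 0.722, 0.692, -0.0]
contact_force: [2.2, -4.9, -6.2]
width: 0.0123
```

Run:
```python
from h import *
snap("o",(170,160,370,310),"side")
```

```text
(no output)
```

View pics/side_o.png

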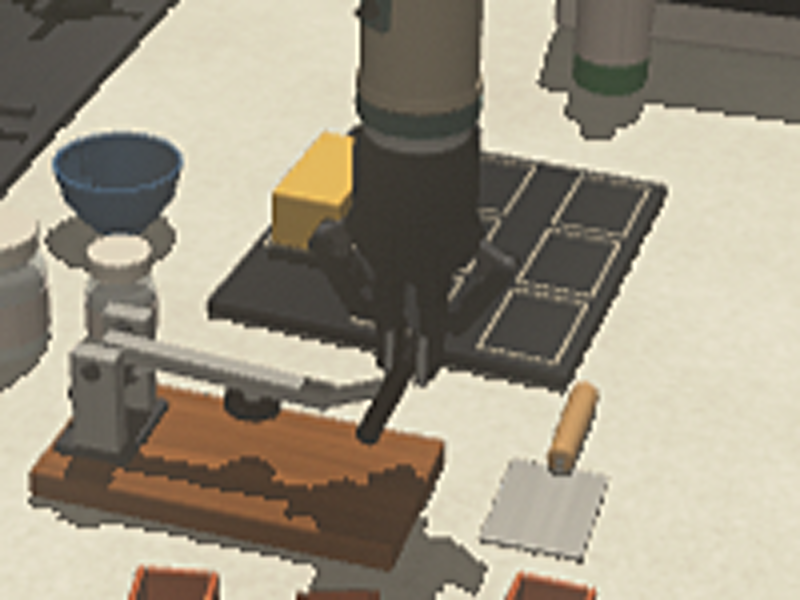

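Emit:
drive_tool(targets=[0,0,0,0,0,0,0.45,0,0,0,0,0,0,0.45,0,0,0,0,0,0,0.45,0,0,0,0,0,-20,0.45,0,0,0,0,0,-40,0.5,0,0,0,0,0,-50,0.75,0,0,0,-25,-30,0,0.75,0,0,0,-25,-30,0,0.75])

```text
clock: 20.25
position: [0.4203, 0.0532, 0.1907]
ee_rot: [0.001, 0.722, 0.692, 0.001]
contact_force: [0.4, -0.1, 0.3]
width: 0.0642
```

Run:
```python
from h import *
im=snap("p",(90,140,250,320))
for r in rects(im,"top",.034,(0,110,50),(14,255,255),roi=(90,150,235,310)): print(r)
snap("p",(170,160,370,310),"side")
plan((469,295,110),108.4,.75)
```

```text
((178, 256, 27, 17), [364.3, 251.7, 76.3, 46.5, 89.8])
((123, 228, 30, 20), [443.2, 410.2, 83.7, 46.4, 79.3])
((164, 217, 29, 23), [468.8, 293.5, 78.8, 49.1, -71.6])
((162, 186, 28, 19), [568.2, 302.5, 79.8, 49.3, -80.7])
((127, 182, 30, 23), [574.0, 405.1, 79.7, 51.5, -69.2])
((213, 168, 9, 38), [594.2, 177.9, 111.8, 22.0, -2.2])
now [416.8  52.4 189.9] phi 87.4 tilt z [-0.003 -0.001 -1.   ] J6 0.0 n 6 dphi 21.0
0,0,-3.5, 40.8,6.9,13.3, 0.75,
0,0,-3.5, 40.3,9.3,13.3, 0.75,
0,0,-3.5, 39.6,11.8,13.3, 0.75,
0,0,-3.5, 38.8,14.2,13.3, 0.75,
0,0,-3.5, 37.9,16.6,13.4, 0.75,
0,0,-3.5, 36.9,18.8,13.3, 0.75,
end err [-0. -0.  0. -0.]
```

View pics/side_p.png

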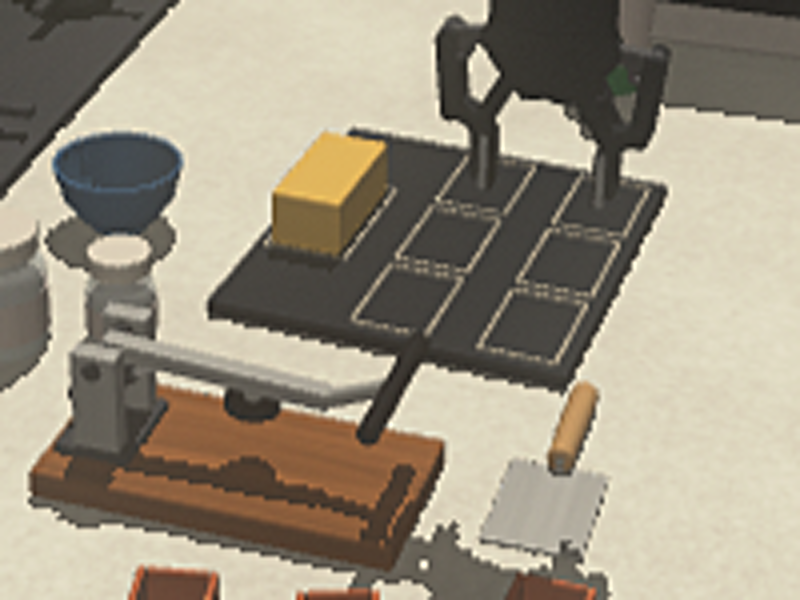

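Emit:
drive_tool(targets=[0,0,-3.5,41,7,13,0.75,0,0,-3.5,40,9,13,0.75,0,0,-3.5,40,12,13,0.75,0,0,-3.5,39,14,13,0.75,0,0,-3.5,38,17,13,0.75,0,0,-3.5,37,19,13,0.75,0,0,0,0,0,0,0.75,0,0,0,0,0,0,0.75])

```text
clock: 21.35
position: [0.4724, 0.297, 0.1115]
ee_rot: [-0.0, 0.584, 0.812, -0.0]
contact_force: [0.2, 0.7, -0.4]
width: 0.0637
```

Run:
```python
from h import *
plan((469,295,10),108.4,.75,step=26)
snap("q",(200,220,340,330),"side",5)
```

```text
now [472.4 297.  111.5] phi 108.5 tilt z [-0.001 -0.001 -1.   ] J6 0.11 n 4 dphi -0.1
0,0,0.0, -0.2,-1.0,25.4, 0.75,
0,0,0.0, -0.2,-0.9,25.4, 0.75,
0,0,0.0, -0.2,-1.0,25.4, 0.75,
0,0,0.0, -0.2,-1.0,25.3, 0.75,
end err [ 0.   0.  -0.  -0.1]
```

View pics/side_q.png

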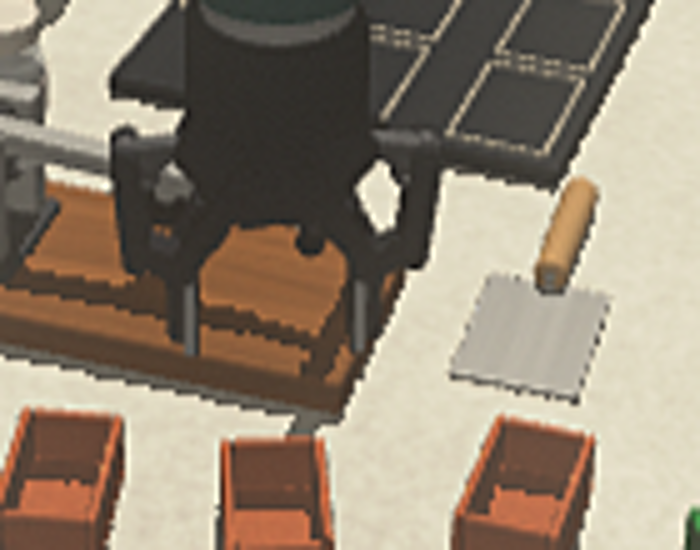

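Emit:
drive_tool(targets=[0,0,0,0,-1,25,0.75,0,0,0,0,-1,25,0.75,0,0,0,0,-1,25,0.75,0,0,0,0,-1,25,0.75,0,0,0,0,0,2,0.75,0,0,0,0,0,0,0,0,0,0,0,0,0,0,0,0,0,0,0,0,0,0,0,0,0,0,0,0,0,0,0,0,0,-15,0,0,0,0,0,0,-30,0,0,0,0,0,0,-40,0], grip_force=50)

```text
clock: 22.9
position: [0.4678, 0.2953, 0.0953]
ee_rot: [-0.001, 0.584, 0.812, -0.001]
contact_force: [1.4, 0.0, -1.9]
width: 0.0468
```

Run:
```python
from h import *
snap("r",(200,220,340,330),"side",5)
plan((533,-95,140),85.25,0)
```

```text
now [471.3 297.1 101.2] phi 108.5 tilt z [ 0.008  0.004 -1.   ] J6 0.11 n 9 dphi -23.3
0,0,2.6, -43.5,-7.4,-4.3, 0,
0,0,2.6, -43.8,-5.3,-4.3, 0,
0,0,2.6, -43.9,-3.4,-4.3, 0,
0,0,2.6, -44.1,-1.4,-4.4, 0,
0,0,2.6, -44.1,0.6,-4.3, 0,
0,0,2.6, -44.0,2.6,-4.3, 0,
0,0,2.6, -43.9,4.7,-4.3, 0,
0,0,2.6, -43.6,6.6,-4.3, 0,
0,0,2.6, -43.3,8.5,-4.3, 0,
end err [0.  0.  0.  0.1]
```

View pics/side_r.png

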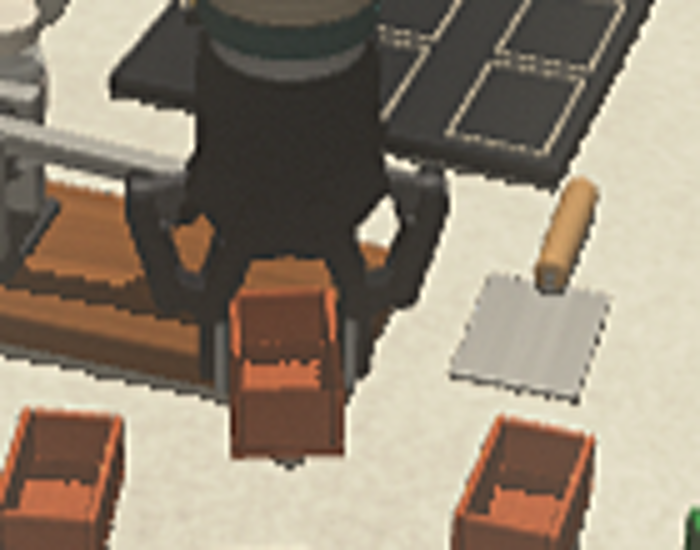

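Emit:
drive_tool(targets=[0,0,0,0,0,-45,0,0,0,2.6,-43.5,-7.5,0,0,0,0,2.6,-44,-5.5,0,0,0,0,2.6,-44,-3.5,0,0,0,0,2.6,-44,-1.5,0,0,0,0,2.6,-44,0.5,0,0,0,0,2.6,-44,2.5,0,0,0,0,2.6,-44,4.5,0,0,0,0,2.6,-43.5,6.5,0,0,0,0,2.6,-43.5,8.5,0,0,0,0,0,0,0,0,0,0,0,0,0,0,0])

```text
schema error: expected a multiple of 7 numbers
```

Run:
```python
from h import *
plan((533.4,-95.4,50),85.25,0,step=30)
s=snap("s",(200,130,370,260),"side")
print(get_state()["width"])
```

```text
now [471.3 297.1 101.2] phi 108.5 tilt z [ 0.008  0.004 -1.   ] J6 0.11 n 14 dphi -23.3
0,0,1.7, -28.0,-4.7,3.7, 0,
0,0,1.7, -28.1,-3.9,3.6, 0,
0,0,1.7, -28.2,-3.0,3.7, 0,
0,0,1.7, -28.3,-2.2,3.6, 0,
0,0,1.7, -28.4,-1.4,3.7, 0,
0,0,1.7, -28.4,-0.5,3.6, 0,
0,0,1.7, -28.3,0.3,3.7, 0,
0,0,1.7, -28.4,1.2,3.6, 0,
0,0,1.7, -28.3,2.0,3.7, 0,
0,0,1.7, -28.3,2.8,3.7, 0,
0,0,1.7, -28.1,3.7,3.6, 0,
0,0,1.7, -28.0,4.5,3.7, 0,
0,0,1.7, -27.9,5.4,3.6, 0,
0,0,1.7, -27.7,6.1,3.7, 0,
end err [0.  0.  0.  0.5]
0.04701408769716009
```

View pics/side_s.png

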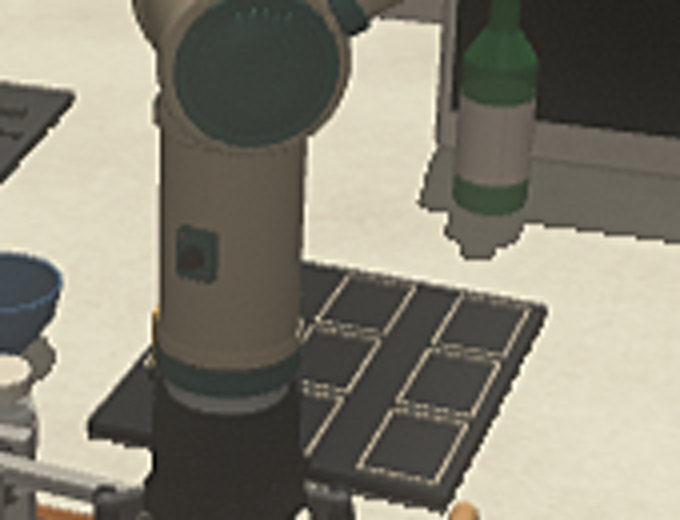

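Malformed list (refused); resend.

Emit:
drive_tool(targets=[0,0,0,0,0,-45,0,0,0,2.6,-43.5,-7.5,0,0,0,0,2.6,-44,-5.5,0,0,0,0,2.6,-44,-3.5,0,0,0,0,2.6,-44,-1.5,0,0,0,0,2.6,-44,0.5,0,0,0,0,2.6,-44,2.5,0,0,0,0,2.6,-44,4.5,0,0,0,0,2.6,-43.5,6.5,0,0,0,0,2.6,-43.5,8.5,0,0,0,0,0,0,0,0,0,0,0,0,0,0,0])

```text
schema error: expected a multiple of 7 numbers
```

Run:
```python
from h import *
plan((533.4,-95.4,50),85.25,0,step=30)
s=snap("s1",(200,130,370,260),"side")
print(get_state()["width"])
```

```text
now [471.7 297.2  99.5] phi 108.5 tilt z [ 0.008  0.004 -1.   ] J6 0.11 n 14 dphi -23.3
0,0,1.7, -28.0,-4.7,3.5, 0,
0,0,1.7, -28.1,-3.9,3.6, 0,
0,0,1.7, -28.2,-3.1,3.5, 0,
0,0,1.7, -28.3,-2.2,3.6, 0,
0,0,1.7, -28.4,-1.4,3.5, 0,
0,0,1.7, -28.4,-0.6,3.5, 0,
0,0,1.7, -28.4,0.3,3.6, 0,
0,0,1.7, -28.3,1.2,3.5, 0,
0,0,1.7, -28.3,1.9,3.5, 0,
0,0,1.7, -28.3,2.9,3.6, 0,
0,0,1.7, -28.1,3.6,3.5, 0,
0,0,1.7, -28.1,4.5,3.6, 0,
0,0,1.7, -27.9,5.3,3.5, 0,
0,0,1.7, -27.7,6.2,3.5, 0,
end err [-0.   0.  -0.   0.5]
0.047184638737721725
```

View pics/side_s1.png

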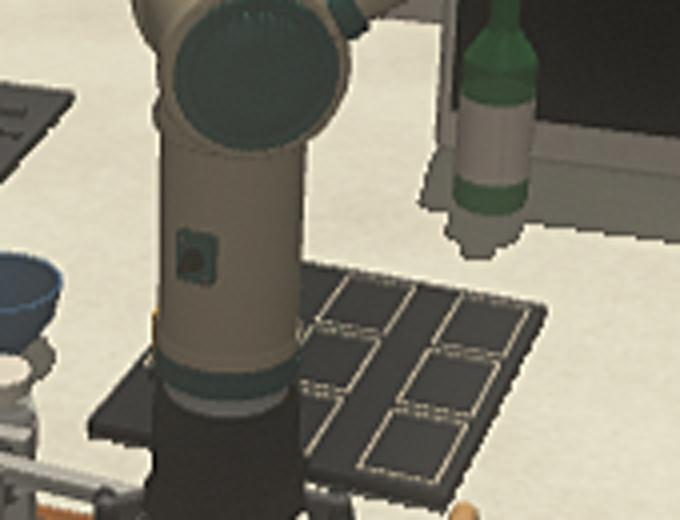

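Emit:
drive_tool(targets=[0,0,0,0,0,-45,0,0,0,2.6,-43.5,-7.5,0,0,0,0,2.6,-44,-5.5,0,0,0,0,2.6,-44,-3.5,0,0,0,0,2.6,-44,-1.5,0,0,0,0,2.6,-44,0.5,0,0,0,0,2.6,-44,2.5,0,0,0,0,2.6,-44,4.5,0,0,0,0,2.6,-43.5,6.5,0,0,0,0,2.6,-43.5,8.5,0,0,0,0,0,0,0,10,0])

```text
clock: 24.42
position: [0.53, -0.0999, 0.1291]
ee_rot: [0.001, 0.738, 0.675, -0.0]
contact_force: [-0.2, 0.9, -0.9]
width: 0.0471
```

Run:
```python
from h import *
plan((533.4,-95.4,50),85.25,0,step=30)
s=snap("s1",(200,130,370,260),"side")
print(get_state()["width"])
```

```text
now [530.  -99.9 129.1] phi 84.9 tilt z [ 0.    -0.001 -1.   ] J6 -0.23 n 3 dphi 0.3
0,0,-0.1, 1.6,1.0,26.4, 0,
0,0,-0.1, 1.6,1.0,26.3, 0,
0,0,-0.1, 1.5,1.0,26.4, 0,
end err [0. 0. 0. 0.]
0.04714306132895427
```

View pics/side_s1.png

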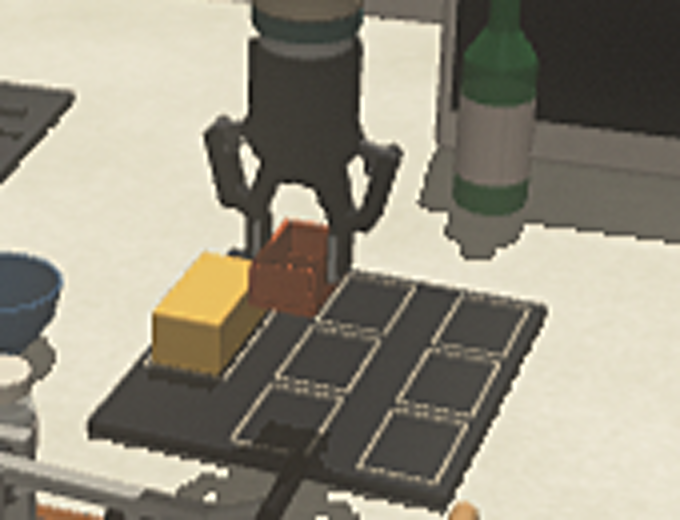

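Emit:
drive_tool(targets=[0,0,0,1.6,1,26,0,0,0,0,1.6,1,26,0,0,0,0,1.5,1,26,0,0,0,0,0,0,15,0,0,0,0,0,0,8,0,0,0,0,0,0,2,0,0,0,0,0,0,2,0,0,0,0,0,0,1,0,0,0,0,0,0,0,0])

```text
clock: 25.6
position: [0.5331, -0.0927, 0.0242]
ee_rot: [0.0, 0.737, 0.676, 0.0]
contact_force: [0.1, 0.4, -2.9]
width: 0.0468
```

Emit:
drive_tool(targets=[0,0,0,-2,0,1.5,0,0,0,0,0,0,1.5,0,0,0,0,0,0,0,0])

```text
clock: 25.98
position: [0.533, -0.0942, 0.0229]
ee_rot: [0.0, 0.737, 0.676, 0.001]
contact_force: [-2.9, 3.7, 13.4]
width: 0.047
```

Contact (13 N). Release, rise, and go towards the next.

Emit:
drive_tool(targets=[0,0,0,0,0,0,0.72,0,0,0,0,0,0,0.72,0,0,0,0,0,0,0.72,0,0,0,0,0,-20,0.72,0,0,0,0,0,-40,0.75,0,0,0,0,0,-50,0.75,0,0,0,0,0,-40,0.75,0,0,0,0,0,0,0.75])

```text
clock: 26.98
position: [0.535, -0.0953, 0.1741]
ee_rot: [0.003, 0.737, 0.676, 0.002]
contact_force: [0.3, 0.7, 0.1]
width: 0.0639
```

Run:
```python
from h import *
im=snap("t",(280,150,400,270))
for r in rects(im,"top",.034,(0,110,50),(14,255,255),roi=(90,150,235,310)): print(r)
print("slate",rects(im,"top",.046,(0,90,40),(14,255,255),roi=(285,150,397,262)))
plan((568.2,304.5,140),99.3,.75)
```

```text
((179, 256, 27, 16), [365.8, 249.0, 77.0, 43.6, 89.8])
((123, 228, 30, 19), [443.3, 410.4, 83.1, 46.4, 79.6])
((162, 186, 28, 19), [568.5, 302.6, 79.8, 48.8, -80.7])
((127, 182, 30, 23), [574.4, 405.2, 79.5, 51.2, -69.7])
((214, 168, 8, 31), [604.5, 178.2, 91.2, 20.9, 0.9])
slate [((314, 201, 9, 15), [526.1, -119.8, 41.6, 23.4, -0.6]), ((296, 197, 10, 19), [532.2, -68.5, 53.3, 26.4, -0.3])]
now [533.4 -94.8 172. ] phi 85.1 tilt z [ 0.003 -0.001 -1.   ] J6 -0.22 n 9 dphi 14.2
0,0,-1.6, 44.5,0.1,3.6, 0.75,
0,0,-1.6, 44.6,1.3,3.5, 0.75,
0,0,-1.6, 44.4,2.6,3.6, 0.75,
0,0,-1.6, 44.4,3.8,3.5, 0.75,
0,0,-1.6, 44.2,5.0,3.6, 0.75,
0,0,-1.6, 44.1,6.3,3.5, 0.75,
0,0,-1.6, 43.9,7.5,3.6, 0.75,
0,0,-1.6, 43.7,8.7,3.5, 0.75,
0,0,-1.6, 43.4,9.9,3.6, 0.75,
end err [ 0.   0.   0.  -0.2]
```

View pics/top_t.png

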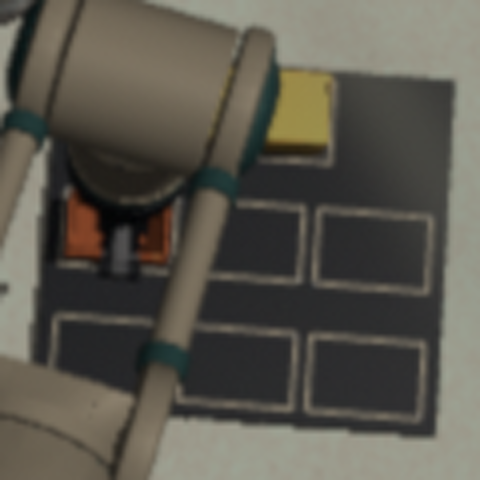

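Emit:
drive_tool(targets=[0,0,-1.6,44.5,0,3.5,0.75,0,0,-1.6,44.5,1.5,3.5,0.75,0,0,-1.6,44.5,2.5,3.5,0.75,0,0,-1.6,44.5,4,3.5,0.75,0,0,-1.6,44,5,3.5,0.75,0,0,-1.6,44,6.5,3.5,0.75,0,0,-1.6,44,7.5,3.5,0.75,0,0,-1.6,43.5,8.5,3.5,0.75,0,0,-1.6,43.5,10,3.5,0.75,0,0,0,0,0,20,0.75,0,0,0,0,0,0,0.75])

```text
clock: 28.4
position: [0.5652, 0.304, 0.1154]
ee_rot: [-0.002, 0.646, 0.764, -0.004]
contact_force: [-0.2, 0.8, -0.1]
width: 0.0643
```

Run:
```python
from h import *
plan((568.5,304.5,10),99.3,.75,step=30)
im=snap("u",(190,200,350,320),"side",5)
```

```text
now [565.2 304.  115.4] phi 99.6 tilt z [-0.007 -0.003 -1.   ] J6 0.22 n 4 dphi -0.3
0,0,0.1, -0.0,0.8,26.3, 0.75,
0,0,0.1, -0.0,0.9,26.4, 0.75,
0,0,0.1, -0.1,0.8,26.3, 0.75,
0,0,0.1, 0.0,0.9,26.4, 0.75,
end err [-0.   0.   0.   0.1]
```

View pics/side_u.png

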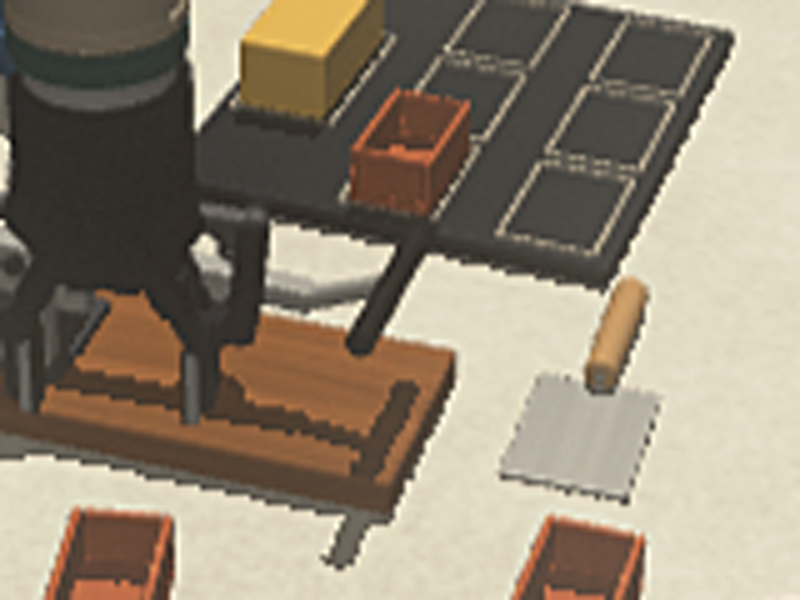

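Emit:
drive_tool(targets=[0,0,0,0,0.5,26,0.75,0,0,0,0,0.5,26,0.75,0,0,0,0,0.5,26,0.75,0,0,0,0,0.5,26,0.75,0,0,0,0,0,0,0.75])

```text
clock: 29.08
position: [0.5682, 0.3034, 0.0135]
ee_rot: [-0.001, 0.646, 0.763, -0.002]
contact_force: [0.2, 0.5, -0.0]
width: 0.0639
```

Emit:
drive_tool(targets=[0,0,0,0,0,4,0.75,0,0,0,0,0,0,0,0,0,0,0,0,0,0,0,0,0,0,0,0,0,0,0,0,0,0,0,0,0,0,0,0,0,-15,0,0,0,0,0,0,-40,0,0,0,0,0,0,-45,0,0,0,0,0,0,-45,0,0,0,0,0,0,0,0])

```text
clock: 30.32
position: [0.572, 0.306, 0.1613]
ee_rot: [0.002, 0.646, 0.763, 0.004]
contact_force: [-0.0, 1.0, -1.2]
width: 0.0473
```

Run:
```python
from h import *
plan((525.3,-189.9,140),85.25,0)
print(get_state()["width"])
im=snap("v",(190,180,350,300),"side",5)
```

```text
now [572.  306.  161.3] phi 99.5 tilt z [ 0.008  0.003 -1.   ] J6 0.22 n 12 dphi -14.3
0,0,1.2, -40.1,-10.7,1.8, 0,
0,0,1.2, -40.3,-9.8,1.7, 0,
0,0,1.2, -40.6,-9.0,1.8, 0,
0,0,1.2, -40.7,-8.1,1.8, 0,
0,0,1.2, -40.8,-7.3,1.8, 0,
0,0,1.2, -41.0,-6.4,1.7, 0,
0,0,1.2, -41.2,-5.6,1.8, 0,
0,0,1.2, -41.2,-4.7,1.8, 0,
0,0,1.2, -41.3,-3.9,1.8, 0,
0,0,1.2, -41.4,-2.9,1.7, 0,
0,0,1.2, -41.5,-2.1,1.8, 0,
0,0,1.2, -41.5,-1.3,1.8, 0,
end err [0.  0.  0.  0.1]
0.047257572183289416
```

View pics/side_v.png

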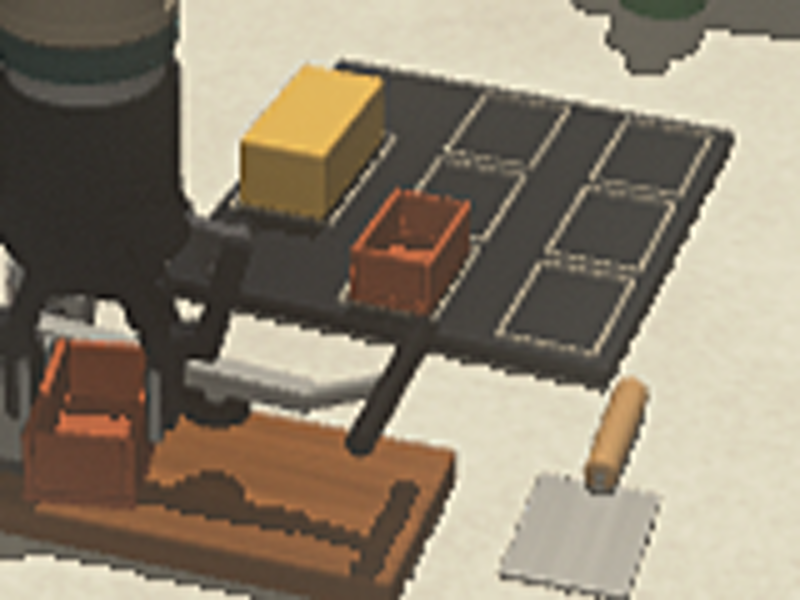

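Emit:
drive_tool(targets=[0,0,1.2,-40,-10.5,0,0,0,0,1.2,-40.5,-10,0,0,0,0,1.2,-40.5,-9,0,0,0,0,1.2,-40.5,-8,0,0,0,0,1.2,-41,-7.5,0,0,0,0,1.2,-41,-6.5,0,0,0,0,1.2,-41,-5.5,0,0,0,0,1.2,-41,-4.5,0,0,0,0,1.2,-41.5,-4,0,0,0,0,1.2,-41.5,-3,0,0,0,0,1.2,-41.5,-2,0,0,0,0,1.2,-41.5,-1.5,0,0])

```text
clock: 31.88
position: [0.521, -0.1915, 0.1544]
ee_rot: [-0.002, 0.737, 0.676, -0.001]
contact_force: [0.2, 0.6, -1.3]
width: 0.0469
```

Emit:
drive_tool(targets=[0,0,0,0,0,30,0,0,0,0,0,0,30,0,0,0,0,0,0,0,0])

```text
clock: 32.25
position: [0.5193, -0.1894, 0.0926]
ee_rot: [-0.005, 0.737, 0.676, -0.002]
contact_force: [0.1, 1.0, -1.0]
width: 0.0471
```

Run:
```python
from h import *
plan((525.5,-190,30),85.25,0,step=30)
print(get_state()["width"])
im=snap("w",(220,130,370,250),"side",5)
```

```text
now [ 519.3 -189.4   92.6] phi 85.1 tilt z [-0.009  0.004 -1.   ] J6 -0.39 n 3 dphi 0.2
0,0,-0.1, -0.0,2.1,20.9, 0,
0,0,-0.1, -0.1,2.0,20.9, 0,
0,0,-0.1, -0.0,2.1,20.8, 0,
end err [ 0.  -0.  -0.  -0.1]
0.04712881617595612
```

View pics/side_w.png

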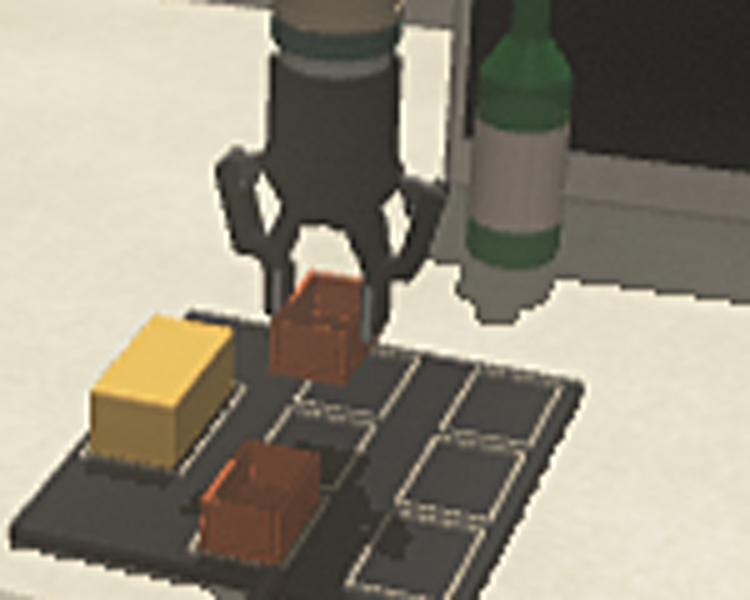

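Emit:
drive_tool(targets=[0,0,0,0,1.5,21,0,0,0,0,0,1.5,21,0,0,0,0,0,1.5,14,0,0,0,0,0,0,6,0,0,0,0,0,0,3,0,0,0,0,0,0,1,0,0,0,0,0,0,0,0])

```text
clock: 33.17
position: [0.5274, -0.1915, 0.0308]
ee_rot: [0.0, 0.737, 0.676, 0.0]
contact_force: [-0.1, -0.1, -1.5]
width: 0.047
```

Emit:
drive_tool(targets=[0,0,0,1,-1.5,4,0,0,0,0,0,0,2,0,0,0,0,0,0,1,0,0,0,0,0,0,1,0,0,0,0,0,0,0,0])

```text
clock: 33.8
position: [0.5254, -0.19, 0.0246]
ee_rot: [0.0, 0.737, 0.676, -0.0]
contact_force: [-4.8, 2.9, 16.0]
width: 0.047
```

Emit:
drive_tool(targets=[0,0,0,0,0,0,0.7,0,0,0,0,0,0,0.7,0,0,0,0,0,0,0.7,0,0,0,0,0,-20,0.7,0,0,0,0,0,-40,0.75,0,0,0,0,0,-50,0.75,0,0,0,0,0,-40,0.75,0,0,0,0,0,0,0.75])

```text
clock: 34.8
position: [0.5279, -0.1913, 0.1757]
ee_rot: [0.004, 0.737, 0.676, 0.001]
contact_force: [-0.5, -0.3, 0.7]
width: 0.0639
```

Run:
```python
from h import *
im=snap("x",(280,150,400,270))
for r in rects(im,"top",.034,(0,110,50),(14,255,255),roi=(90,150,205,310)): print(r)
print("slate",rects(im,"top",.046,(0,90,40),(14,255,255),roi=(285,150,397,262)))
im=snap("x",(190,160,350,280),"side",5)
plan((574,407.5,140),110.5,.75)
```

```text
((178, 256, 26, 17), [364.3, 253.4, 73.5, 46.5, 89.8])
((123, 228, 30, 19), [443.3, 410.6, 82.7, 46.4, 79.6])
((127, 182, 30, 23), [574.2, 405.1, 79.6, 51.2, -69.3])
slate [((328, 199, 16, 19), [525.9, -170.7, 53.2, 43.8, -0.3]), ((296, 197, 22, 18), [532.8, -85.6, 59.8, 50.0, 85.3])]
now [ 525.5 -190.   172. ] phi 85.1 tilt z [-0.  0. -1.] J6 -0.39 n 14 dphi 25.4
0,0,-1.8, 42.8,-0.2,2.3, 0.75,
0,0,-1.8, 42.8,1.2,2.3, 0.75,
0,0,-1.8, 42.8,2.5,2.2, 0.75,
0,0,-1.8, 42.6,3.9,2.3, 0.75,
0,0,-1.8, 42.5,5.1,2.3, 0.75,
0,0,-1.8, 42.4,6.6,2.3, 0.75,
0,0,-1.8, 42.0,7.8,2.3, 0.75,
0,0,-1.8, 41.9,9.2,2.3, 0.75,
0,0,-1.8, 41.5,10.5,2.2, 0.75,
0,0,-1.8, 41.2,11.7,2.3, 0.75,
0,0,-1.8, 40.8,13.1,2.3, 0.75,
0,0,-1.8, 40.3,14.3,2.3, 0.75,
0,0,-1.8, 39.9,15.6,2.3, 0.75,
0,0,-1.8, 39.4,16.9,2.3, 0.75,
end err [-0.  -0.1  0.   0.2]
```

View pics/side_x.png

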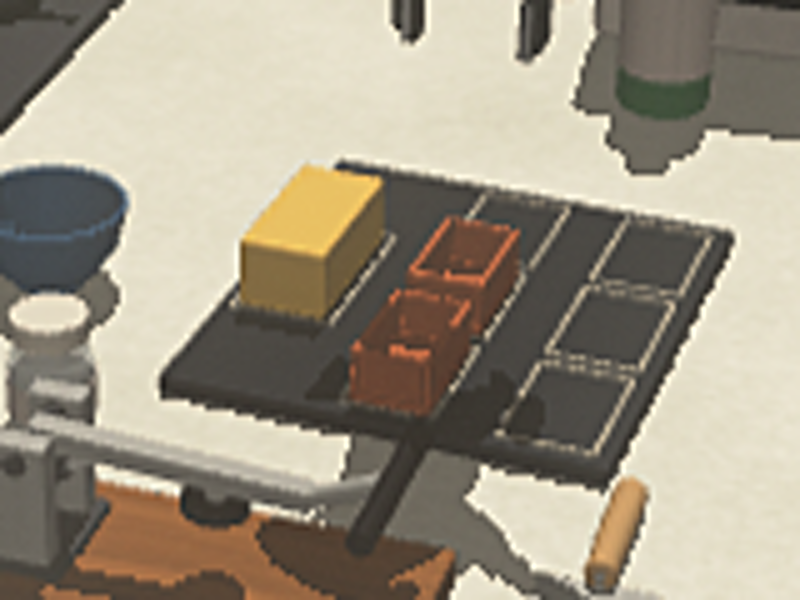

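Emit:
drive_tool(targets=[0,0,-1.8,43,0,2,0.75,0,0,-1.8,43,1,2,0.75,0,0,-1.8,43,2.5,2,0.75,0,0,-1.8,42.5,4,2,0.75,0,0,-1.8,42.5,5,2,0.75,0,0,-1.8,42.5,6.5,2,0.75,0,0,-1.8,42,8,2,0.75,0,0,-1.8,42,9,2,0.75,0,0,-1.8,41.5,10.5,2,0.75,0,0,-1.8,41,11.5,2,0.75,0,0,-1.8,41,13,2,0.75,0,0,-1.8,40.5,14.5,2,0.75])

```text
clock: 36.4
position: [0.5659, 0.3237, 0.1455]
ee_rot: [-0.001, 0.596, 0.803, -0.002]
contact_force: [1.3, -0.4, 0.2]
width: 0.0642
```

Emit:
drive_tool(targets=[0,0,-1.8,40,15.5,10,0.75,0,0,-1.8,39.5,17,20,0.75,0,0,0,0,0,0,0.75,0,0,0,0,0,0,0.75])

```text
clock: 36.9
position: [0.573, 0.4075, 0.1162]
ee_rot: [-0.001, 0.571, 0.821, -0.002]
contact_force: [1.0, 0.1, 0.5]
width: 0.0639
```

Run:
```python
from h import *
plan((574.3,407.5,10),110.5,.75,step=30)
im=snap("y",(170,180,330,320),"side",5)
```

```text
now [573.  407.5 116.2] phi 110.3 tilt z [-0.003 -0.003 -1.   ] J6 0.17 n 4 dphi 0.2
0,0,-0.0, -0.1,0.3,26.6, 0.75,
0,0,-0.0, -0.1,0.3,26.5, 0.75,
0,0,-0.0, -0.2,0.3,26.6, 0.75,
0,0,-0.0, -0.1,0.3,26.5, 0.75,
end err [-0.   0.  -0.   0.2]
```

View pics/side_y.png

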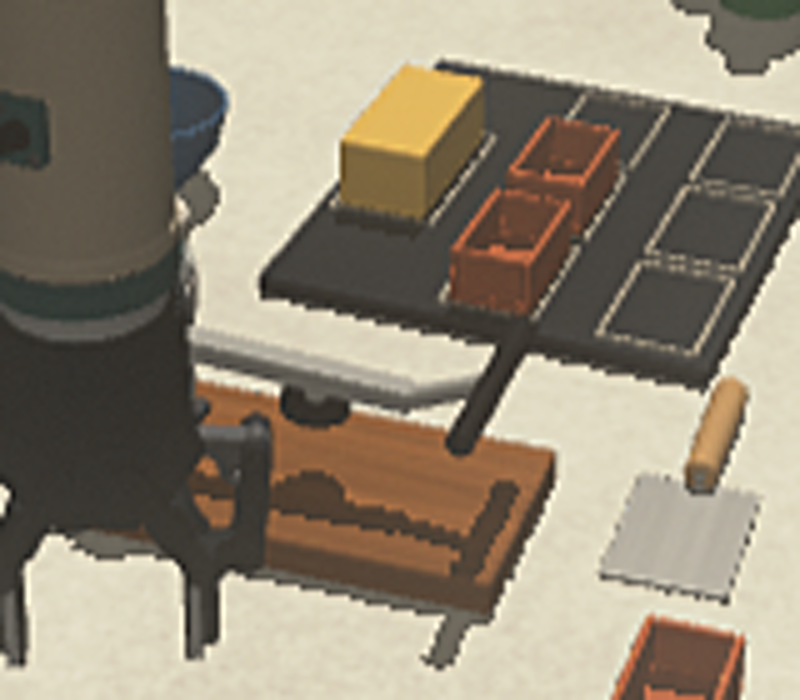

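Emit:
drive_tool(targets=[0,0,0,0,0.3,26,0.75,0,0,0,0,0.3,26,0.75,0,0,0,0,0.3,26,0.75,0,0,0,0,0,24,0.75,0,0,0,0,0,3,0.75,0,0,0,0,0,0,0.75])

```text
clock: 37.7
position: [0.5755, 0.4082, 0.0142]
ee_rot: [0.0, 0.572, 0.82, 0.0]
contact_force: [0.2, -0.5, 0.0]
width: 0.0638
```

Emit:
drive_tool(targets=[0,0,0,0,0,0,0,0,0,0,0,0,0,0,0,0,0,0,0,0,0,0,0,0,0,0,0,0,0,0,0,0,0,-15,0,0,0,0,0,0,-40,0,0,0,0,0,0,-45,0,0,0,0,0,0,-45,0,0,0,0,0,0,0,0])

```text
clock: 38.83
position: [0.577, 0.4103, 0.1637]
ee_rot: [0.002, 0.571, 0.821, 0.004]
contact_force: [0.7, -0.6, -1.7]
width: 0.0467
```

Run:
```python
from h import *
plan((518,-284.5,150),85.25,0,step=50)
print(get_state()["width"])
im=snap("z",(130,180,290,320),"side",5)
```

```text
now [577.  410.3 163.7] phi 110.3 tilt z [ 0.008  0.005 -1.   ] J6 0.17 n 14 dphi -25.1
0,0,1.8, -45.1,-21.2,1.0, 0,
0,0,1.8, -45.7,-19.8,1.0, 0,
0,0,1.8, -46.3,-18.3,0.9, 0,
0,0,1.8, -46.9,-16.8,1.0, 0,
0,0,1.8, -47.3,-15.4,1.0, 0,
0,0,1.8, -47.9,-13.9,1.0, 0,
0,0,1.8, -48.2,-12.4,1.0, 0,
0,0,1.8, -48.6,-10.8,1.0, 0,
0,0,1.8, -49.0,-9.3,0.9, 0,
0,0,1.8, -49.1,-7.8,1.0, 0,
0,0,1.8, -49.5,-6.3,1.0, 0,
0,0,1.8, -49.5,-4.6,1.0, 0,
0,0,1.8, -49.8,-3.1,1.0, 0,
0,0,1.8, -49.7,-1.6,0.9, 0,
end err [ 0.  -0.  -0.   0.1]
0.04674689150979628
```

View pics/side_z.png

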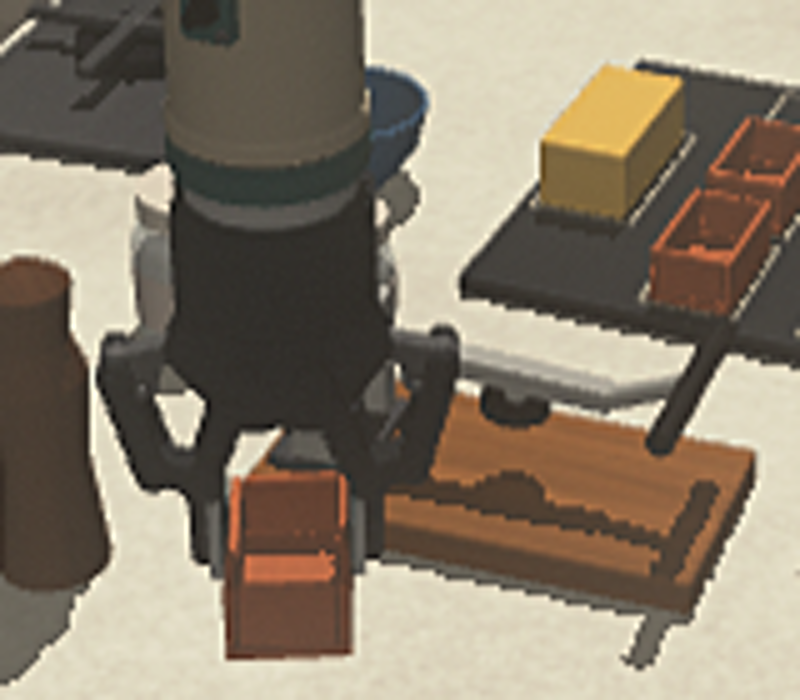

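Emit:
drive_tool(targets=[0,0,1.8,-45,-21,0,0,0,0,1.8,-45.5,-20,0,0,0,0,1.8,-46.5,-18.5,0,0,0,0,1.8,-47,-17,0,0,0,0,1.8,-47.5,-15.5,0,0,0,0,1.8,-48,-14,0,0,0,0,1.8,-48,-12.5,0,0,0,0,1.8,-48.5,-11,0,0,0,0,1.8,-49,-9,0,0,0,0,1.8,-49,-8,0,0,0,0,1.8,-49.5,-6,0,0,0,0,1.8,-49.5,-4.5,0,0])

```text
clock: 40.38
position: [0.5221, -0.1875, 0.1563]
ee_rot: [-0.002, 0.715, 0.699, -0.001]
contact_force: [0.8, -0.2, -1.6]
width: 0.0471
```

Emit:
drive_tool(targets=[0,0,1.8,-50,-3,0,0,0,0,1.8,-49.5,-1.5,0,0,0,0,0,0,0,25,0,0,0,0,0,0,25,0,0,0,0,0,0,0,0,0,0,0,0,0,0,0])

```text
clock: 41.12
position: [0.5154, -0.2858, 0.1081]
ee_rot: [-0.0, 0.736, 0.676, -0.0]
contact_force: [-0.2, -0.3, -1.1]
width: 0.047
```

Run:
```python
from h import *
plan((518,-285,32),85.25,0,step=30)
print(get_state()["width"])
im=snap("aa",(220,130,370,250),"side",5)
```

```text
now [ 515.4 -285.8  108.1] phi 85.1 tilt z [-0.001  0.    -1.   ] J6 -0.54 n 3 dphi 0.1
0,0,-0.0, 0.3,0.8,25.4, 0,
0,0,-0.0, 0.4,0.9,25.3, 0,
0,0,-0.0, 0.3,0.8,25.4, 0,
end err [-0.  -0.  -0.   0.1]
0.047025637838879815
```

View pics/side_aa.png

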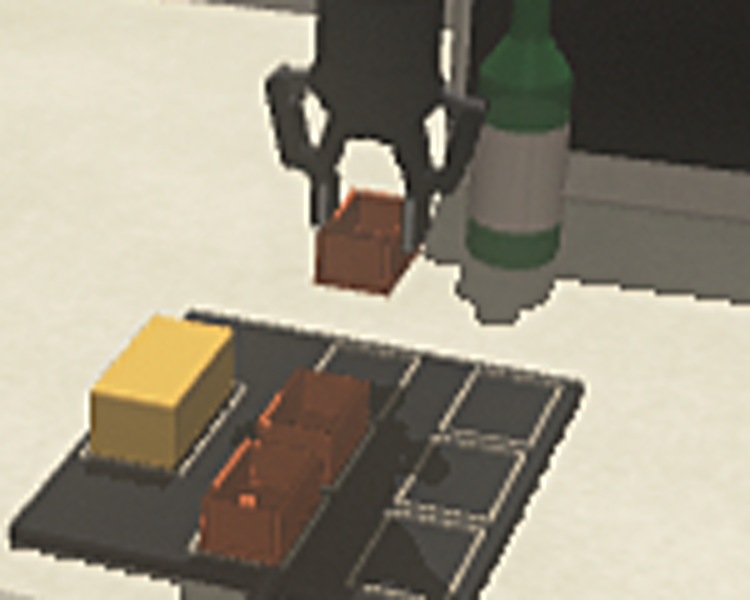

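Emit:
drive_tool(targets=[0,0,0,0.3,0.8,25,0,0,0,0,0.3,0.8,25,0,0,0,0,0.3,0.8,20,0,0,0,0,0,0,5,0,0,0,0,0,0,3,0,0,0,0,0,0,2,0,0,0,0,0,0,1,0,0,0,0,0,0,0,0])

```text
clock: 42.18
position: [0.5181, -0.2854, 0.0277]
ee_rot: [0.0, 0.737, 0.676, 0.0]
contact_force: [-0.6, -0.3, -1.4]
width: 0.0467
```

Emit:
drive_tool(targets=[0,0,0,0,0,1.5,0,0,0,0,0,0,1.5,0,0,0,0,0,0,0.5,0,0,0,0,0,0,0,0])

```text
clock: 42.68
position: [0.5182, -0.2856, 0.0272]
ee_rot: [0.001, 0.737, 0.676, 0.0]
contact_force: [-5.0, 2.9, 19.1]
width: 0.0471
```

Emit:
drive_tool(targets=[0,0,0,0,0,0,0.72,0,0,0,0,0,0,0.72,0,0,0,0,0,0,0.72,0,0,0,0,0,-20,0.72,0,0,0,0,0,-40,0.75,0,0,0,0,0,-50,0.75,0,0,0,0,0,-40,0.75,0,0,0,0,0,0,0.75])

```text
clock: 43.68
position: [0.5199, -0.2867, 0.1773]
ee_rot: [0.004, 0.737, 0.676, 0.001]
contact_force: [-0.5, -0.5, -0.4]
width: 0.0641
```

Run:
```python
from h import *
im=snap("ab",(280,150,400,270))
for r in rects(im,"top",.034,(0,110,50),(14,255,255),roi=(90,150,205,310)): print(r)
print("slate",rects(im,"top",.046,(0,90,40),(14,255,255),roi=(285,150,397,262)))
im=snap("ab",(190,160,350,280),"side",5)
plan((443.4,413,140),79.5,.75,step=55)
```

```text
((178, 256, 27, 17), [364.3, 251.8, 76.7, 46.5, 89.8])
((123, 228, 30, 19), [443.3, 410.6, 82.7, 46.4, 79.6])
slate [((362, 202, 19, 19), [517.3, -275.8, 52.7, 52.4, -5.0]), ((329, 199, 28, 20), [523.4, -190.9, 78.2, 52.8, 84.5]), ((296, 197, 27, 19), [532.1, -93.5, 76.3, 53.3, 89.7])]
now [ 517.7 -285.1  173.4] phi 85.1 tilt z [-0.  0. -1.] J6 -0.54 n 13 dphi -5.6
0,0,0.4, 53.0,-10.3,2.6, 0.75,
0,0,0.4, 53.0,-10.6,2.5, 0.75,
0,0,0.4, 52.8,-11.0,2.6, 0.75,
0,0,0.4, 52.8,-11.4,2.6, 0.75,
0,0,0.4, 52.7,-11.7,2.5, 0.75,
0,0,0.4, 52.7,-12.1,2.6, 0.75,
0,0,0.4, 52.5,-12.5,2.6, 0.75,
0,0,0.4, 52.5,-12.8,2.5, 0.75,
0,0,0.4, 52.3,-13.2,2.6, 0.75,
0,0,0.4, 52.3,-13.6,2.6, 0.75,
0,0,0.4, 52.2,-13.9,2.6, 0.75,
0,0,0.4, 52.1,-14.3,2.5, 0.75,
0,0,0.4, 51.9,-14.7,2.6, 0.75,
end err [-0.   0.   0.  -0.4]
```

View pics/side_ab.png

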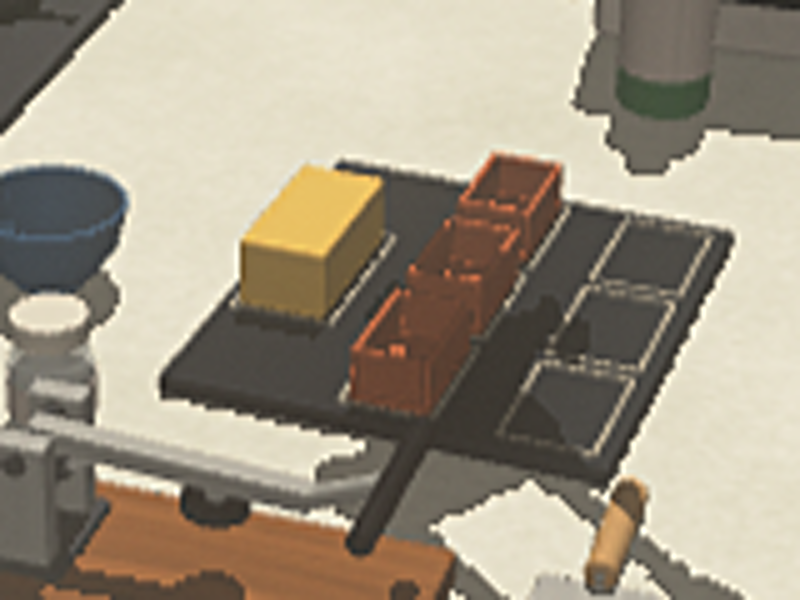

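Emit:
drive_tool(targets=[0,0,0.4,53,-10.5,2,0.75,0,0,0.4,53,-10.5,2,0.75,0,0,0.4,53,-11,2,0.75,0,0,0.4,53,-11.5,2,0.75,0,0,0.4,52.5,-11.5,2,0.75,0,0,0.4,52.5,-12,2,0.75,0,0,0.4,52.5,-12.5,2,0.75,0,0,0.4,52.5,-13,2,0.75,0,0,0.4,52.5,-13,2,0.75,0,0,0.4,52.5,-13.5,2,0.75,0,0,0.4,52,-14,2,0.75,0,0,0.4,52,-14.5,2,0.75])

```text
clock: 45.28
position: [0.4479, 0.3603, 0.1474]
ee_rot: [-0.0, 0.764, 0.645, -0.002]
contact_force: [0.5, -0.2, 0.3]
width: 0.0643
```

Emit:
drive_tool(targets=[0,0,0.4,52,-15,10,0.75,0,0,0,0,0,20,0.75,0,0,0,0,0,0,0.75,0,0,0,0,0,0,0.75])

```text
clock: 45.78
position: [0.4431, 0.4123, 0.119]
ee_rot: [0.0, 0.767, 0.642, -0.001]
contact_force: [-0.2, -0.8, 0.3]
width: 0.0638
```

Run:
```python
from h import *
plan((443.4,413,12),79.5,.75,step=30)
im=snap("ac",(190,250,350,380),"side",5)
im=snap("ac")
print("slate",rects(im,"top",.046,(0,90,40),(14,255,255),roi=(285,150,397,262)))
for r in rects(im,"top",.034,(0,110,50),(14,255,255),roi=(90,150,205,310)): print(r)
```

```text
now [443.1 412.3 119. ] phi 79.9 tilt z [-0.001 -0.001 -1.   ] J6 0.81 n 4 dphi -0.4
0,0,0.1, 0.2,0.0,26.8, 0.75,
0,0,0.1, 0.2,0.1,26.7, 0.75,
0,0,0.1, 0.2,0.0,26.8, 0.75,
0,0,0.1, 0.2,0.1,26.7, 0.75,
end err [-0. -0. -0.  0.]
slate [((361, 202, 28, 19), [516.4, -285.4, 78.4, 52.8, 85.6]), ((329, 199, 28, 20), [523.5, -190.3, 80.0, 53.1, 85.0]), ((296, 197, 27, 19), [532.1, -93.5, 76.3, 53.3, 89.7])]
((178, 256, 27, 17), [364.3, 251.8, 76.7, 46.5, 89.8])
((123, 228, 30, 19), [443.4, 410.9, 84.0, 46.4, 79.6])
```

View pics/side_ac.png

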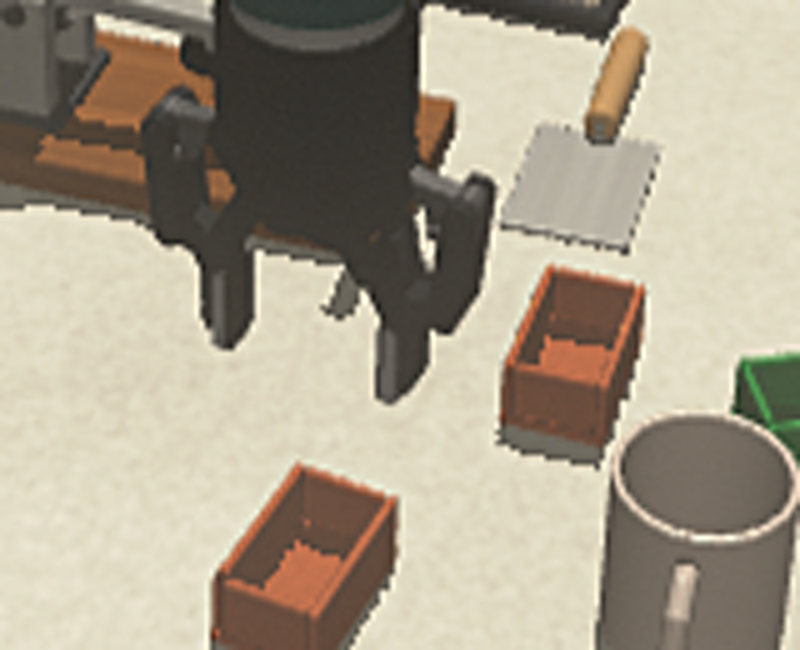

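Emit:
drive_tool(targets=[0,0,0,0,0,27,0.75,0,0,0,0,0,27,0.75,0,0,0,0,0,26,0.75,0,0,0,0,0,24,0.75,0,0,0,0,0,3,0.75,0,0,0,0,0,0,0.75])

```text
clock: 46.62
position: [0.4441, 0.4131, 0.0137]
ee_rot: [0.0, 0.767, 0.642, 0.001]
contact_force: [0.3, -0.4, 0.6]
width: 0.064
```

Emit:
drive_tool(targets=[0,0,0,0,0,0,0,0,0,0,0,0,0,0,0,0,0,0,0,0,0,0,0,0,0,0,0,0,0,0,0,0,0,-15,0,0,0,0,0,0,-40,0,0,0,0,0,0,-45,0,0,0,0,0,0,-45,0,0,0,0,0,0,0,0])

```text
clock: 47.75
position: [0.4453, 0.4147, 0.1627]
ee_rot: [0.0, 0.766, 0.642, 0.005]
contact_force: [0.0, -0.5, -2.3]
width: 0.0468
```

Run:
```python
from h import *
plan((430,-182,150),85.25,0,step=55)
print(get_state()["width"])
im=snap("ad",(190,230,350,360),"side",5)
```

```text
now [445.3 414.7 162.7] phi 79.9 tilt z [ 0.007  0.006 -1.   ] J6 0.81 n 11 dphi 5.3
0,0,-0.5, -53.6,8.1,1.2, 0,
0,0,-0.5, -53.8,7.7,1.1, 0,
0,0,-0.5, -53.7,7.2,1.2, 0,
0,0,-0.5, -53.9,6.7,1.1, 0,
0,0,-0.5, -53.9,6.2,1.2, 0,
0,0,-0.5, -53.9,5.8,1.1, 0,
0,0,-0.5, -54.0,5.3,1.2, 0,
0,0,-0.5, -54.1,4.8,1.1, 0,
0,0,-0.5, -54.1,4.4,1.2, 0,
0,0,-0.5, -54.1,3.9,1.2, 0,
0,0,-0.5, -54.1,3.4,1.1, 0,
end err [-0.  -0.  -0.  -0.2]
0.04684214494577854
```

View pics/side_ad.png

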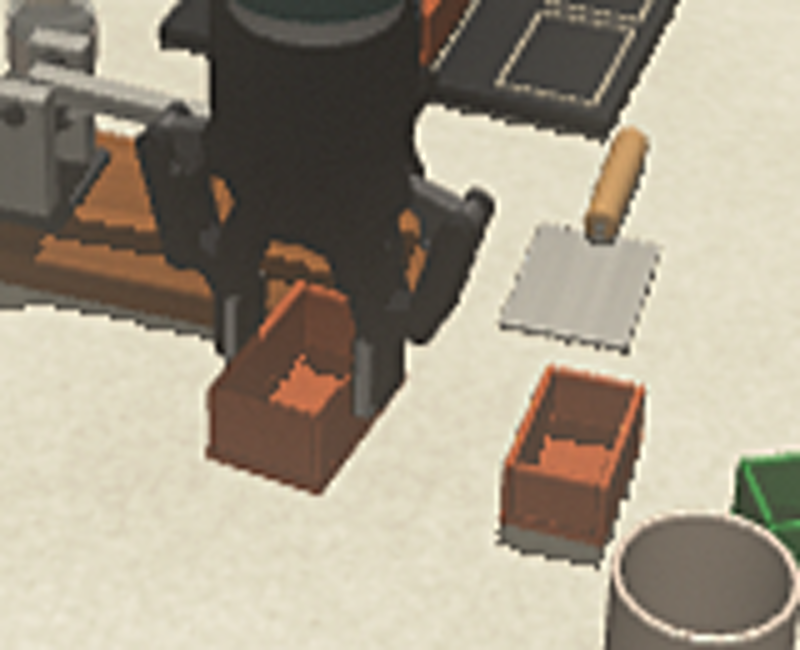

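Emit:
drive_tool(targets=[0,0,-0.5,-53.5,8,0,0,0,0,-0.5,-54,7.5,0,0,0,0,-0.5,-54,7,0,0,0,0,-0.5,-54,6.5,0,0,0,0,-0.5,-54,6,0,0,0,0,-0.5,-54,6,0,0,0,0,-0.5,-54,5.5,0,0,0,0,-0.5,-54,5,0,0,0,0,-0.5,-54,4.5,0,0,0,0,-0.5,-54,4,0,0,0,0,-0.5,-54,3.5,0,0,0,0,0,0,0,20,0])

```text
clock: 49.3
position: [0.4283, -0.188, 0.1374]
ee_rot: [0.001, 0.736, 0.676, -0.0]
contact_force: [-0.3, 1.2, -1.2]
width: 0.047
```

Emit:
drive_tool(targets=[0,0,0,0,0,25,0,0,0,0,0,0,10,0,0,0,0,0,0,0,0])

```text
clock: 49.68
position: [0.427, -0.1831, 0.1017]
ee_rot: [-0.002, 0.735, 0.678, -0.0]
contact_force: [-0.7, -0.6, -0.8]
width: 0.047
```

Run:
```python
from h import *
plan((430.4,-182,32),85.25,0,step=30)
print(get_state()["width"])
im=snap("ae",(220,130,370,250),"side",5)
```

```text
now [ 427.  -183.1  101.7] phi 85.4 tilt z [-0.003  0.002 -1.   ] J6 -0.48 n 3 dphi -0.2
0,0,0.1, 0.5,1.1,23.2, 0,
0,0,0.1, 0.4,1.1,23.3, 0,
0,0,0.1, 0.5,1.1,23.2, 0,
end err [ 0.  -0.   0.   0.1]
0.047030153201141754
```

View pics/side_ae.png

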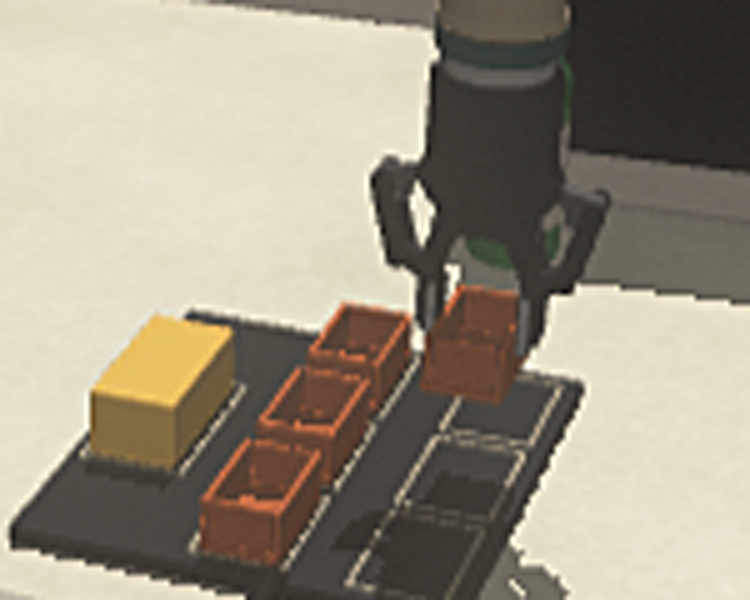

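Emit:
drive_tool(targets=[0,0,0,0.5,1,23,0,0,0,0,0.5,1,23,0,0,0,0,0,0,19,0,0,0,0,0,0,5,0,0,0,0,0,0,3,0,0,0,0,0,0,1.5,0,0,0,0,0,0,0,0])

```text
clock: 50.6
position: [0.4304, -0.1833, 0.0288]
ee_rot: [0.001, 0.735, 0.678, 0.0]
contact_force: [-0.1, -0.0, -0.9]
width: 0.0469
```

Emit:
drive_tool(targets=[0,0,0,1,0,1.5,0,0,0,0,0,0,1.5,0,0,0,0,0,0,0.5,0,0,0,0,0,0,0,0])

```text
clock: 51.1
position: [0.4303, -0.1821, 0.0265]
ee_rot: [0.001, 0.735, 0.678, 0.0]
contact_force: [-3.5, 1.8, 13.5]
width: 0.0466
```

Emit:
drive_tool(targets=[0,0,0,0,0,0,0.72,0,0,0,0,0,0,0.72,0,0,0,0,0,0,0.72,0,0,0,0,0,-20,0.72,0,0,0,0,0,-40,0.75,0,0,0,0,0,-50,0.75,0,0,0,0,0,-40,0.75,0,0,0,0,0,0,0.75])

```text
clock: 52.1
position: [0.4321, -0.1832, 0.1778]
ee_rot: [0.004, 0.735, 0.678, 0.001]
contact_force: [-0.1, -0.8, -0.1]
width: 0.0641
```

Run:
```python
from h import *
im=snap("af",(90,200,250,320))
for r in rects(im,"top",.034,(0,110,50),(14,255,255),roi=(90,150,210,310)): print(r)
print("slate",rects(im,"top",.046,(0,90,40),(14,255,255),roi=(285,150,397,262)))
plan((364.5,252,140),88,.75,step=50)
im=snap("af",(210,130,370,250),"side",5)
```

```text
((178, 256, 28, 17), [364.3, 250.5, 79.3, 46.5, 89.8])
slate [((326, 232, 14, 18), [430.6, -160.7, 49.4, 37.8, -0.2]), ((369, 202, 20, 12), [534.7, -300.0, 62.3, 23.9, 62.7]), ((296, 197, 27, 19), [532.0, -93.4, 76.3, 53.3, 89.4])]
now [ 430.7 -182.4  175.8] phi 85.4 tilt z [ 0.003 -0.002 -1.   ] J6 -0.47 n 9 dphi 2.6
0,0,-0.3, 47.5,-11.2,4.0, 0.75,
0,0,-0.3, 47.6,-10.9,4.0, 0.75,
0,0,-0.3, 47.6,-10.7,3.9, 0.75,
0,0,-0.3, 47.7,-10.5,4.0, 0.75,
0,0,-0.3, 47.8,-10.1,4.0, 0.75,
0,0,-0.3, 47.8,-10.0,4.0, 0.75,
0,0,-0.3, 47.8,-9.7,4.0, 0.75,
0,0,-0.3, 47.9,-9.4,4.0, 0.75,
0,0,-0.3, 48.0,-9.2,3.9, 0.75,
end err [-0.  -0.  -0.  -0.1]
```

View pics/side_af.png

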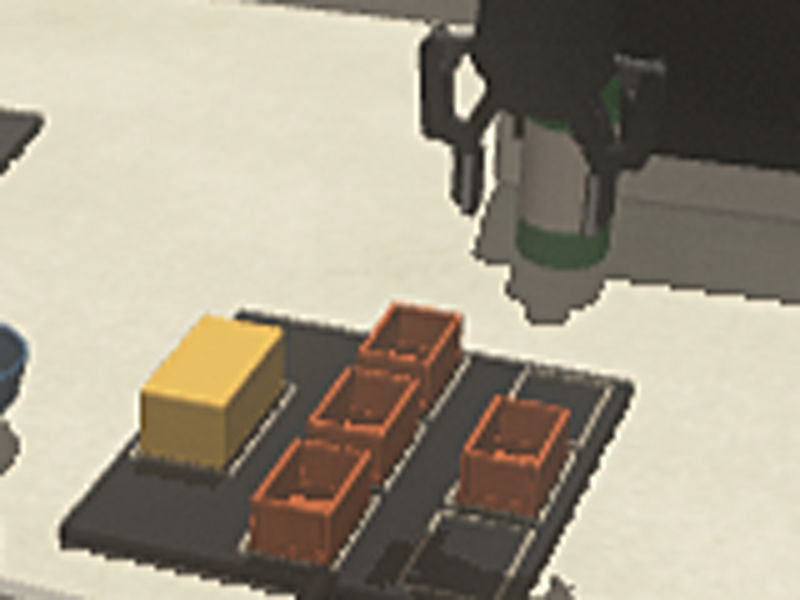

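View pics/top_af.png

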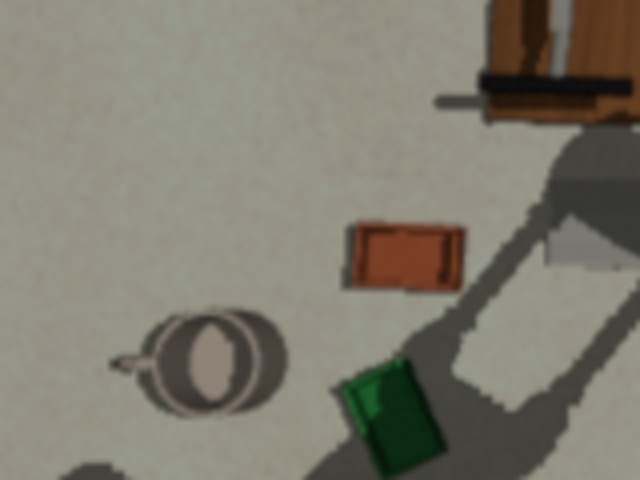

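Emit:
drive_tool(targets=[0,0,-0.3,47.5,-11,4,0.75,0,0,-0.3,47.5,-11,4,0.75,0,0,-0.3,47.5,-10.5,4,0.75,0,0,-0.3,47.5,-10.5,4,0.75,0,0,-0.3,48,-10,4,0.75,0,0,-0.3,48,-10,4,0.75,0,0,-0.3,48,-9.5,4,0.75,0,0,-0.3,48,-9.5,4,0.75,0,0,-0.3,48,-9,4,0.75,0,0,0,0,0,20,0.75,0,0,0,0,0,0,0.75,0,0,0,0,0,0,0.75])

```text
clock: 53.7
position: [0.3642, 0.2521, 0.1182]
ee_rot: [-0.0, 0.719, 0.695, -0.001]
contact_force: [-1.2, 0.7, 0.6]
width: 0.0643
```

Run:
```python
from h import *
plan((364.5,252.5,12),88,.75,step=30)
im=snap("ag",(240,240,380,350),"side",5)
im=snap("ag")
print("slate",rects(im,"top",.046,(0,90,40),(14,255,255),roi=(285,150,397,262)))
```

```text
now [364.2 252.1 118.2] phi 88.1 tilt z [-0.002 -0.001 -1.   ] J6 0.48 n 4 dphi -0.1
0,0,0.0, 0.1,0.1,26.5, 0.75,
0,0,0.0, 0.1,0.0,26.6, 0.75,
0,0,0.0, 0.1,0.1,26.5, 0.75,
0,0,0.0, 0.2,0.0,26.6, 0.75,
end err [ 0.  -0.   0.  -0.1]
slate [((326, 232, 27, 19), [429.0, -179.6, 75.5, 52.1, 88.9]), ((361, 202, 28, 19), [516.4, -285.7, 78.0, 52.8, 85.6]), ((329, 199, 28, 20), [523.5, -190.3, 80.0, 53.1, 85.0]), ((296, 197, 27, 19), [532.1, -93.5, 76.3, 53.3, 89.7])]
```

View pics/side_ag.png

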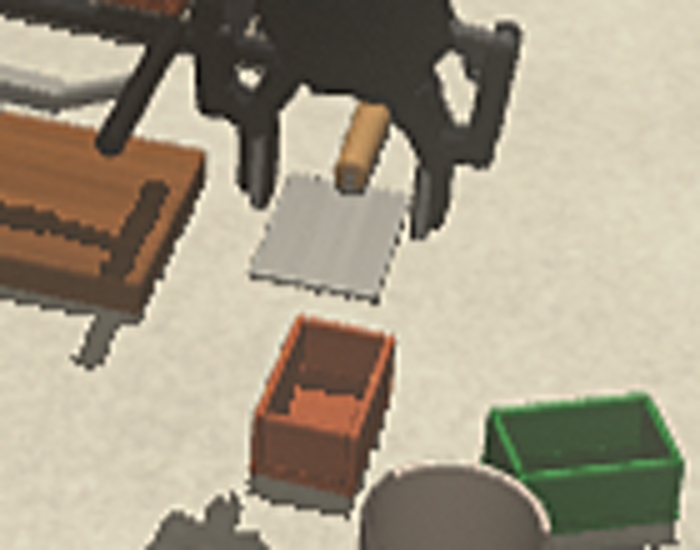

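Emit:
drive_tool(targets=[0,0,0,0,0,27,0.75,0,0,0,0,0,27,0.75,0,0,0,0,0,26,0.75,0,0,0,0,0,23,0.75,0,0,0,0,0,3,0.75,0,0,0,0,0,0,0.75])

```text
clock: 54.55
position: [0.3653, 0.2526, 0.0134]
ee_rot: [0.0, 0.719, 0.695, 0.001]
contact_force: [-0.4, -0.7, 0.1]
width: 0.0638
```

Emit:
drive_tool(targets=[0,0,0,0,0,0,0,0,0,0,0,0,0,0,0,0,0,0,0,0,0,0,0,0,0,0,0,0,0,0,0,0,0,-15,0,0,0,0,0,0,-40,0,0,0,0,0,0,-45,0,0,0,0,0,0,-45,0,0,0,0,0,0,0,0])

```text
clock: 55.68
position: [0.367, 0.2539, 0.1615]
ee_rot: [0.001, 0.719, 0.695, 0.004]
contact_force: [-0.4, 1.0, -1.5]
width: 0.0468
```

Run:
```python
from h import *
plan((437.5,-87.6,155),85.25,0,step=50)
print(get_state()["width"])
im=snap("ah",(240,220,380,330),"side",5)
```

```text
now [367.  253.9 161.5] phi 88.1 tilt z [ 0.008  0.004 -1.   ] J6 0.48 n 7 dphi -2.9
0,0,0.4, -48.4,11.7,0.9, 0,
0,0,0.4, -48.4,12.0,1.0, 0,
0,0,0.4, -48.2,12.3,0.9, 0,
0,0,0.4, -48.2,12.7,0.9, 0,
0,0,0.4, -48.1,13.0,1.0, 0,
0,0,0.4, -48.0,13.3,0.9, 0,
0,0,0.4, -47.9,13.7,0.9, 0,
end err [ 0.   0.  -0.  -0.1]
0.04676376272483231
```

View pics/side_ah.png

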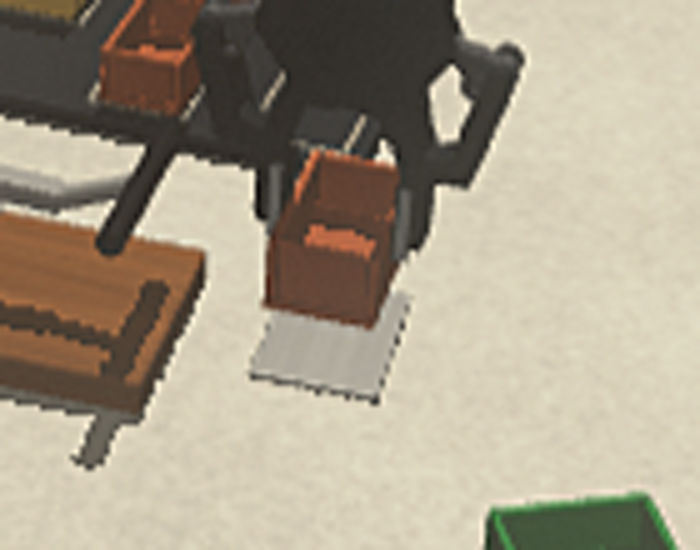

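Emit:
drive_tool(targets=[0,0,0.4,-48.5,11.5,0,0,0,0,0.4,-48.5,12,0,0,0,0,0.4,-48,12.5,0,0,0,0,0.4,-48,12.5,0,0,0,0,0.4,-48,13,0,0,0,0,0.4,-48,13.5,0,0,0,0,0.4,-48,13.5,0,0,0,0,0,0,0,0,0,0,0,0,0,0,25,0,0,0,0,0,0,25,0,0,0,0,0,0,0,0,0,0,0,0,0,0,0])

```text
clock: 57.22
position: [0.4347, -0.088, 0.1078]
ee_rot: [-0.0, 0.735, 0.678, -0.0]
contact_force: [0.6, -0.4, -1.1]
width: 0.0471
```

Run:
```python
from h import *
plan((438,-88,32),85.25,0,step=30)
print(get_state()["width"])
im=snap("ai",(210,130,370,250),"side",5)
```

```text
now [434.7 -88.  107.8] phi 85.4 tilt z [-0.  0. -1.] J6 -0.28 n 3 dphi -0.1
0,0,0.0, 0.1,1.1,25.3, 0,
0,0,0.0, 0.1,1.1,25.3, 0,
0,0,0.0, 0.1,1.1,25.2, 0,
end err [-0.   0.  -0.  -0.1]
0.0471122223550347
```

View pics/side_ai.png

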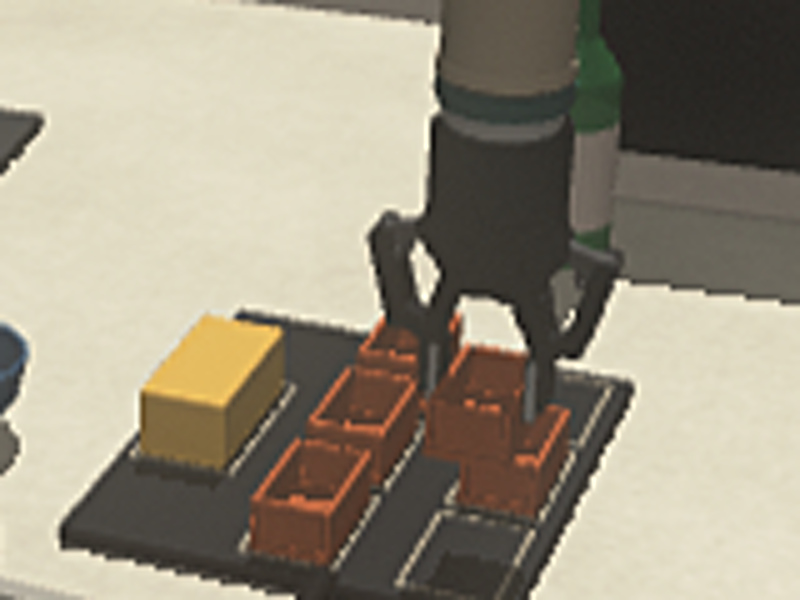

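Emit:
drive_tool(targets=[0,0,0,0,1,25,0,0,0,0,0,1,25,0,0,0,0,0,1,20,0,0,0,0,0,0,6,0,0,0,0,0,0,3,0,0,0,0,0,0,1.5,0,0,0,0,0,0,0,0])

```text
clock: 58.15
position: [0.4382, -0.089, 0.0278]
ee_rot: [0.001, 0.735, 0.678, 0.0]
contact_force: [0.4, -0.2, -0.1]
width: 0.0467
```

Emit:
drive_tool(targets=[0,0,0,0.5,0,1.5,0,0,0,0,0,0,1,0,0,0,0,0,0,0,0])

```text
clock: 58.52
position: [0.4383, -0.0886, 0.0261]
ee_rot: [0.001, 0.735, 0.678, 0.0]
contact_force: [-1.5, -0.7, 11.2]
width: 0.0469
```

Emit:
drive_tool(targets=[0,0,0,0,0,0,0.72,0,0,0,0,0,0,0.72,0,0,0,0,0,0,0.72,0,0,0,0,0,-20,0.72,0,0,0,0,0,-40,0.75,0,0,0,0,0,-50,0.75,0,0,0,0,0,-50,0.75,0,0,0,-45,-35,-30,0.75,0,0,0,-45,-35,0,0.75,0,0,0,-45,-35,0,0.75,0,0,0,-45,-20,0,0.75,0,0,0,0,0,0,0.75])

```text
clock: 60.02
position: [0.2983, -0.2589, 0.2139]
ee_rot: [0.0, 0.737, 0.675, -0.001]
contact_force: [0.3, 0.6, -0.3]
width: 0.0642
```

Run:
```python
from h import *
print(get_state()["position"])
im=snap("aj"); s=snap("aj",n="side")
print("slate",*rects(im,"top",.046,(0,90,40),(14,255,255),roi=(285,150,397,262)),sep="\n")
print("cheese",rects(im,"top",.057,(18,60,60),(36,255,255),20,roi=(285,150,397,240)))
cv2.imwrite("pics/aj2.png",cv2.resize(im[140:270,200:420,::-1],None,fx=3.6,fy=3.6,interpolation=cv2.INTER_CUBIC))
```

```text
[ 0.29834908 -0.25894578  0.21388848]
slate
((294, 229, 59, 22), [432.4, -134.1, 168.9, 51.0, 85.0])
((361, 202, 28, 19), [516.4, -285.4, 78.4, 52.8, 85.6])
((329, 199, 28, 20), [523.6, -190.4, 79.9, 53.3, 85.3])
((296, 197, 27, 19), [532.1, -93.5, 76.3, 53.3, 89.7])
cheese [((324, 165, 40, 22), [620.4, -194.1, 114.9, 57.5, 85.6])]
```

View pics/aj2.png

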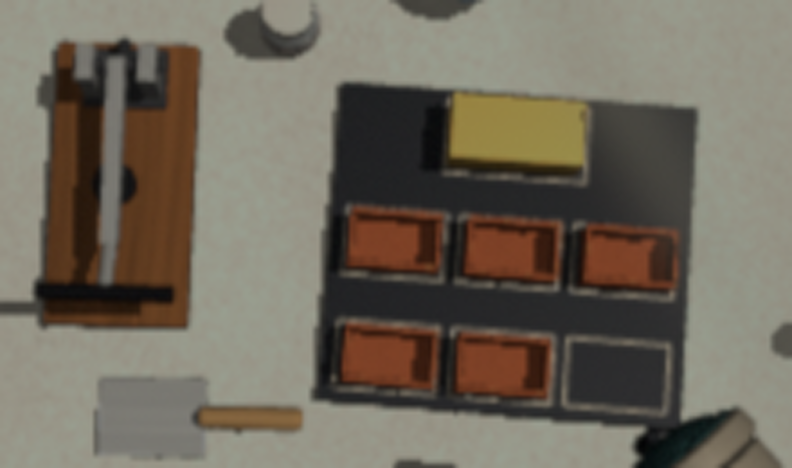

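View pics/side_aj.png

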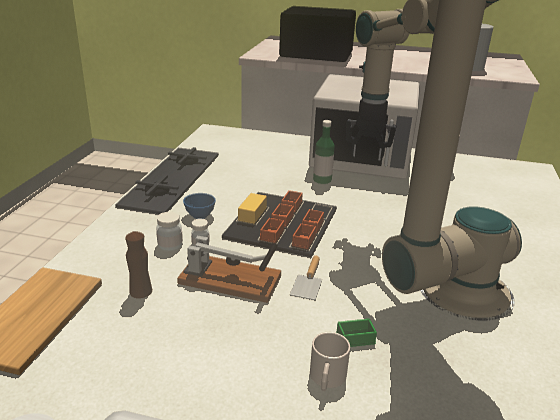

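```bash
python3 -c "
from rig import *
s=get_state();print(s['clock'],s['contact_force'],abs(s['qd']).max());print(sign_off())"
```

```text
60.125 [-0.28492555  0.4154412  -0.28725561] 0.038580945650415525
the job is handed in; nothing more can be done
None
```

I finished the job and handed it in at about 60 s of the 210 s allowed; the hand-in gives no verdict.

**What I did:** I lifted the hold-down arm until it stood up by itself and moved the cheese to the long outline. I then brought the arm back down shut. All five terracotta dishes were present. Three fill the row next to the cheese, and the two left over are in outlines 1 and 2 of the other row.

**Last checks, from the final pictures:**
- **Hold-down arm:** it looks shut in both views. I judged this by eye, since the hinge angle cannot be read directly.
- **Cheese:** about 4 mm from the centre of its outline and within about 1° of it. That outline's centre was worked out from the middle outline of the next row.
- **Row next to the cheese:** all three dishes read within about 2 mm. Two line up within about 1°; the third (outline 1) read about 4.5° off, which is under the 11° limit and may be image noise.
- **Other row:** the two dishes merged into one shape in the last measurement. The middle of that shape is about 2 mm from where it should be, and both look upright inside their outlines.
- **Robot and the other things:** the gripper is clear of everything, with only sensor noise on the force reading. Mug, jars, bowl, mill, bottle, spatula and the green dish look unmoved, again by eye only.

One move call was refused twice because the list of numbers was malformed. Nothing moved, and I sent it again correctly.

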